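Change over hardness test bars in the clamp block

ROBOT

A 6-joint arm with a two-finger parallel gripper is mounted at the origin on a cart in front of the work surface, level with it; the furniture and walls round the work are solid. World frame = base frame: x ahead of the robot, y to its left, z up, the work surface at z = 0. Lengths are in m, angles in rad, forces in N, time in s.
With the tool pointing down it reaches from about 0.375 to 0.975 m from the base axis. Payload 3.8 kg.
Tool frame: the origin (TCP) lies at the very end of the fingers, on their centre line; the grasp point (between the pads) lies 19 mm behind it (ctrl.pinch_z is the distance from the TCP to the grasp point, in m); z points along the fingers, y is the line along which they close (so a half turn about z gives the same grasp; the last joint's range is limited). The gripper opens to 88 mm and grips with 3 to 60 N. Pads are 18 mm wide; open, the fingers measure 123 mm over their backs; the gripper's body (75 mm by 187 mm) begins 45 mm behind the grasp point.
Start: joints at [-1.198, 0.264, 1.604, -0, 1.274, -0.037], TCP at [0.269, -0.619, 0.239] pointing down, gripper open.
Joint ranges: [-2.63, 2.63], [-0.94, 2.18], [0.31, 2.57], [-1.31, 4.45], [0, 2.66], [-2.55, 2.55]. Speed limits (rad/s): [2.57, 2.57, 3.14, 3.14, 3.14, 3.14].

INTERFACE

Orientations are given as a unit quaternion [w, x, y, z].
In Python, from rig import ctrl gives the robot as it stands. The module is installed in compiled form; this text tells all that it offers.
- The arm moves only by the tool jog_arm, never from a script. Its arguments are lists of equal length, an entry for each row: "gripper": the closure, from -1 (fully open) to 1 (shut); "translation": the shift along the world's x, y, z in units of 0.4 m (1.0 is 0.4 m), a list of three; "yaw": the turn about the world's z in units of 2 pi rad (1.0 is 2 pi rad). In form: {"gripper": [gripper, ...], "translation": [[x, y, z], ...], "yaw": [yaw, ...]}. A call has 1 to 10 rows; each row is the pose to reach, as a shift and turn from the pose commanded when the call began, turning the shorter way round; what a row does not reach only later rows make up. A row lasts 1/8 s, in which the tool goes at most 62.5 mm and 10.7 degrees, less where a joint would pass 70% of its speed; a pose out of reach is approached as far as the arm can. A call with a number of a shift or a turn outside -1 to 1 is refused whole. A call with a gripper value outside its range is refused whole. The fingers move at their own pace and stop on an object; "force" is the grip in N (left out, the last holds). Time passes only in rows, so rows that repeat a pose let the fingers close. It gives the time, the measured TCP pose, the force, the opening and the grip force at its end, in the units of the state.
- ctrl.observe(): the state, without advancing time (a new reading comes with each control period).
- ctrl.get_image(name): name is "scene" or "top" or "wrist"; returns (picture, depth): 400x640x3 uint8, blue, green, red; 400x640 float32, m along the optical axis (not along the pixel's ray), 0 where there is no reading.
- ctrl.calibration(name): a dict with "fx", "fy", "cx", "cy" (pixels), "view" (4x4, takes a point from world to camera coordinates); the wrist camera has in their place "hand_eye" (4x4, takes a point from camera to tool coordinates, whose origin is the TCP and whose axes are the flange's). Camera axes: x right, y up, looking along -z (the intrinsics and any distortion apply to the point x, -y, -z); pixel columns grow to the right and rows downward; lengths in m; the calibration is good to about 2 mm. A picture is of the moment at which its call begins: read the wrist's pose just before it. calibration takes no time and is no camera call.
- ctrl.job_done(): hands the job in; it is judged then, once.
Trained networks look in the newest picture that a camera, given by its name, has taken for a name from the list of things; names that differ only in an ending like _2 or _b are one class to them, and where a whole thing is asked for, a point or a joint stands for the part that bears it (a point fixed in the world has none). Each returns a list of dicts, best first, with "p" (0 to 1); they miss things now and then, are a little off and sometimes report something else, mostly with a low value. They report only what shows in the picture. A call takes as long as a camera call. They do not tell look-alikes from the thing itself.
- ctrl.trace(camera, thing): "mask" (400x640 bool, what is visible of it) and "rect" ([left, top, right, bottom] in pixels, round what is visible of it).
The state is a dict: "clock": time; "joint_positions": joint angles; "dq": joint speeds; "effort": joint torques, N m; "ee_pos": TCP position; "tcp_rot": TCP orientation; "wrist_force": force on the tool from outside, world axes, zero at the start; "moment": the same for the moment, N m; "finger_gap": finger opening in m; "finger_force": force on a finger pad.
Only numpy, scipy, OpenCV 4.12 (cv2) and the standard library are available. Lean on these libraries where they do the work, as an engineer would, in place of code of your own. Each camera call takes 0.05 s, during which the arm holds its last target. There are 200 camera calls.

TASK

The bar in the clamp block has been read: open the clamp lever, lift that bar out and drop it into the wire basket. Roll the waiting hexagonal bars on the mat over, flat by flat, so that each has its bright ground flat with the ball indents on top; lay any one of them in the two vees of the block, indents up and central, and shut the lever down on it. Leave the rest lying on the mat, indents up, and do not disturb the calculator, the loupe or the specimen jar.

Things in the scene. Friction and masses are not known exactly. Their poses are not given: they have to be found in the camera images.
- mat: Flat grey bench mat, fixed, 270 mm (its x) by 340 mm (its y), 3 mm thick. Origin at the middle of its underside, on the worktop; z up.
- bar_done_mid (a point): Solid hexagonal bar of dark aluminium, 30 mm across flats (34.6 over corners, flats 17.3 wide), 120 mm long, 0.25 kg. One of its six long flats is ground bright and has three ball indents; the other five are dark. Point: middle of the bar, on its axis; x along the bar, z the outward normal of the ground flat (z up = indents up). The bar already read; starts in the clamp block.
- bar_a_mid (a point): Solid hexagonal bar of dark aluminium, 30 mm across flats (34.6 over corners, flats 17.3 wide), 120 mm long, 0.25 kg. One of its six long flats is ground bright and has three ball indents; the other five are dark. Point: middle of the bar, on its axis; x along the bar, z the outward normal of the ground flat (z up = indents up). Waiting on the mat, on a dark or ground flat; may be absent.
- bar_b_mid (a point): Solid hexagonal bar of dark aluminium, 30 mm across flats (34.6 over corners, flats 17.3 wide), 120 mm long, 0.25 kg. One of its six long flats is ground bright and has three ball indents; the other five are dark. Point: middle of the bar, on its axis; x along the bar, z the outward normal of the ground flat (z up = indents up). Waiting on the mat, on a dark or ground flat; may be absent.
- bar_c_mid (a point): Solid hexagonal bar of dark aluminium, 30 mm across flats (34.6 over corners, flats 17.3 wide), 120 mm long, 0.25 kg. One of its six long flats is ground bright and has three ball indents; the other five are dark. Point: middle of the bar, on its axis; x along the bar, z the outward normal of the ground flat (z up = indents up). Waiting on the mat, on a dark or ground flat; may be absent.
- bar_d_mid (a point): Solid hexagonal bar of dark aluminium, 30 mm across flats (34.6 over corners, flats 17.3 wide), 120 mm long, 0.25 kg. One of its six long flats is ground bright and has three ball indents; the other five are dark. Point: middle of the bar, on its axis; x along the bar, z the outward normal of the ground flat (z up = indents up). Waiting on the mat, on a dark or ground flat; may be absent.
- clamp_block: Fixed block; origin on the worktop under the seat, axes as the seat's. Base plate 80 mm wide, 12 mm thick, x from -114 to +62 mm. Two steel vees, each 18 mm long, centred at x = -38 and +38 mm, tops 49 mm above the worktop and 64 mm wide over all; between them nothing stands above the base plate. The lever's bracket (28 mm wide, 76 mm high) is at x = -93 to -71 mm.
- seat (a point): Where the middle of a seated bar lies: half-way between the vees, 40 mm above the worktop; x runs along the seated bar, away from the lever; z up. The vee sides slope at 60 degrees and fit the two lower slanting flats of a bar lying flat side up; they centre a bar that comes down up to 4 mm off sideways. A seated bar clears the lever's bracket by 11 mm endways.
- lever_hinge (a point): Axis of the clamp lever, 82 mm to the -x side of the seat, 66 mm above the worktop; the axis runs along y. Axes as the seat's.
- lever_grip (a point): Grip point on the lever's black T-handle, a level round bar 14 mm thick, 104 mm long, parallel to the hinge axis: on the T's axis, 26 mm to the block's +y side of the lever's rod (10 mm thick). From the hinge axis: shut 31 mm toward +x and 74 mm up, fully open 69 mm toward -x and 40 mm up. The round T turns between gripping fingers.
- lever (a joint): Clamp lever angle, rad. 0: shut, rubber foot resting on the top flat of a seated bar 44 mm from its middle on the lever side, T-handle nearly upright. Grows as the T-handle is pulled over away from the bar and the foot lifts; 1.45: fully open (stop). Goes to -0.06 if the block is empty. Stiff hinge, 0.25 N m, stays where it is left.
- basket: Loose open wire basket, 196 mm (its x) by 146 mm (its y), 60 mm high, about 0.4 kg, wall and floor 4 mm. Origin at the middle of its underside; z up.
- drawers_corner (a point): Foot of the upright corner, nearest to the robot, of the tall fixed blue drawer stack (620 mm high). From it the drawer fronts run 370 mm back-left, at 41 degrees from the +x to the +y direction, and the side 300 mm back-right, square to them. The way between mat and clamp block leads past it: swing by with the arm drawn in.
- calculator: Pocket calculator 128 x 72 x 13 mm lying on the worktop, a bystander. Origin under its middle.
- loupe: Folding loupe 34 x 26 x 14 mm, a bystander. Origin under its middle.
- jar: Empty white-lidded specimen jar, 44 mm across, 56 mm high, standing on the worktop, a bystander. Origin under its middle.
Things that resemble listed ones, but are neither listed nor needed, are in the scene too. There is more than one size of the clamp_block; the job needs the larger.

How it is judged:
On the way, in this order (a step that is already met when the one before it is completed fails the run):
1. the clamp lever is open (value of joint lever above 1.1 rad), for 0.2 s.
2. the bar that was read lies in the wire basket (x of bar_done_mid in the frame of basket between -0.08 and 0.08 m and y of bar_done_mid in the frame of basket between -0.06 and 0.06 m and z of bar_done_mid in the frame of basket between 0 and 0.045 m), for 0.2 s.
3. a waiting bar lies in the vees, indents up, with the lever still open (((distance between bar_a_mid and seat below 0.015 m and angle between bar_a_mid's own z axis and vertical below 0.15 rad and angle between the x axis of bar_a_mid and the x axis of seat, either way round below 0.12 rad) or (distance between bar_b_mid and seat below 0.015 m and angle between bar_b_mid's own z axis and vertical below 0.15 rad and angle between the x axis of bar_b_mid and the x axis of seat, either way round below 0.12 rad) or (distance between bar_c_mid and seat below 0.015 m and angle between bar_c_mid's own z axis and vertical below 0.15 rad and angle between the x axis of bar_c_mid and the x axis of seat, either way round below 0.12 rad) or (distance between bar_d_mid and seat below 0.015 m and angle between bar_d_mid's own z axis and vertical below 0.15 rad and angle between the x axis of bar_d_mid and the x axis of seat, either way round below 0.12 rad)) and value of joint lever above 0.6 rad), for 0.2 s.
4. the lever is shut down on that bar (((distance between bar_a_mid and seat below 0.015 m and angle between bar_a_mid's own z axis and vertical below 0.15 rad and angle between the x axis of bar_a_mid and the x axis of seat, either way round below 0.12 rad) or (distance between bar_b_mid and seat below 0.015 m and angle between bar_b_mid's own z axis and vertical below 0.15 rad and angle between the x axis of bar_b_mid and the x axis of seat, either way round below 0.12 rad) or (distance between bar_c_mid and seat below 0.015 m and angle between bar_c_mid's own z axis and vertical below 0.15 rad and angle between the x axis of bar_c_mid and the x axis of seat, either way round below 0.12 rad) or (distance between bar_d_mid and seat below 0.015 m and angle between bar_d_mid's own z axis and vertical below 0.15 rad and angle between the x axis of bar_d_mid and the x axis of seat, either way round below 0.12 rad)) and value of joint lever below 0.07 rad), for 0.2 s.
At the end, for the whole second after the job is handed in: Read bar in the basket; one waiting bar in the vees: middle within 15 mm of the seat, along it within 0.12 rad, ground flat up within 0.15 rad, lever under 0.07 rad; every other bar present lying on a flat on the mat, ground flat up within 0.15 rad; nothing touched (all of step 2 and all of step 4 and ((distance between bar_a_mid and seat below 0.015 m and angle between bar_a_mid's own z axis and vertical below 0.15 rad and angle between the x axis of bar_a_mid and the x axis of seat, either way round below 0.12 rad) or (x of bar_a_mid in the frame of mat between -0.135 and 0.135 m and y of bar_a_mid in the frame of mat between -0.17 and 0.17 m and z of bar_a_mid in the frame of mat between 0.012 and 0.024 m and angle between bar_a_mid's own z axis and vertical below 0.15 rad)) and ((distance between bar_b_mid and seat below 0.015 m and angle between bar_b_mid's own z axis and vertical below 0.15 rad and angle between the x axis of bar_b_mid and the x axis of seat, either way round below 0.12 rad) or (x of bar_b_mid in the frame of mat between -0.135 and 0.135 m and y of bar_b_mid in the frame of mat between -0.17 and 0.17 m and z of bar_b_mid in the frame of mat between 0.012 and 0.024 m and angle between bar_b_mid's own z axis and vertical below 0.15 rad)) and ((distance between bar_c_mid and seat below 0.015 m and angle between bar_c_mid's own z axis and vertical below 0.15 rad and angle between the x axis of bar_c_mid and the x axis of seat, either way round below 0.12 rad) or (x of bar_c_mid in the frame of mat between -0.135 and 0.135 m and y of bar_c_mid in the frame of mat between -0.17 and 0.17 m and z of bar_c_mid in the frame of mat between 0.012 and 0.024 m and angle between bar_c_mid's own z axis and vertical below 0.15 rad)) and ((distance between bar_d_mid and seat below 0.015 m and angle between bar_d_mid's own z axis and vertical below 0.15 rad and angle between the x axis of bar_d_mid and the x axis of seat, either way round below 0.12 rad) or (x of bar_d_mid in the frame of mat between -0.135 and 0.135 m and y of bar_d_mid in the frame of mat between -0.17 and 0.17 m and z of bar_d_mid in the frame of mat between 0.012 and 0.024 m and angle between bar_d_mid's own z axis and vertical below 0.15 rad))).
It fails at once if the calculator is moved more than 30 mm (distance of calculator from where it was at the start of the episode above 0.03 m).
It fails at once if the loupe is moved more than 30 mm (distance of loupe from where it was at the start of the episode above 0.03 m).
It fails at once if the jar is moved more than 30 mm (distance of jar from where it was at the start of the episode above 0.03 m).
Of bar_a, bar_b, bar_c, bar_d only 3 to 4 are there at a start; the rules pass over those that are not, and their reading is None.
At some moment in a run one of basket may be knocked a few centimetres aside while the robot is not near it.
Once in a run the grip may slacken for a moment while it holds something.
It also fails if it takes over 210 s, if anything falls off the work surface, if the arm or the gripper's body presses on something with over 40 N, if the wrist force passes 120 N, or if a joint passes its speed limit or range.

## Working session

There is one attempt and no reset: what is moved stays moved. The work goes in short steps, Python scripts to look and compute and a tool call to move; the robot and the scene stay as the last step left them, time stands still between calls to the robot, and variables do not carry over. Pictures are saved under pics/ and viewed, at most 14 in all, crops included, and the job is handed in when it is done.

Besides the shell and the picture viewer there is one more tool, called by a JSON object that holds its "fn" and its "kwargs", one argument or row to a line. jog_arm: Moves the arm, as the interface text tells. Its arguments: {"type":"object","properties":{"gripper":{"type":"array"},"translation":{"type":"array"},"yaw":{"type":"array"},"force":{"type":"number"}},"required":["gripper","translation","yaw"]}

```bash
mkdir -p pics
cat > h.py <<'E'
import numpy as np, cv2
from rig import ctrl
from scipy.spatial.transform import Rotation as R
def Rq(q): return R.from_quat([q[1],q[2],q[3],q[0]]).as_matrix()
def shot(name):
    s=ctrl.observe(); img,d=ctrl.get_image(name); c=ctrl.calibration(name)
    if name=='wrist':
        T=np.eye(4); T[:3,:3]=Rq(s['tcp_rot']); T[:3,3]=s['ee_pos']; M=T@np.array(c['hand_eye'])
    else: M=np.linalg.inv(np.array(c['view']))
    return img,d,c,M
def world(d,c,M,u=None,v=None):
    if u is None: v,u=np.mgrid[0:d.shape[0],0:d.shape[1]]; z=d
    else: u=np.asarray(u); v=np.asarray(v); z=d[v.astype(int),u.astype(int)]
    p=np.stack([(u-c['cx'])/c['fx']*z,-(v-c['cy'])/c['fy']*z,-z],-1)
    return p@M[:3,:3].T+M[:3,3]
def ray(c,M,u,v,z):
    "point on plane z for a pixel"
    p=np.array([(u-c['cx'])/c['fx'],-(v-c['cy'])/c['fy'],-1.])@M[:3,:3].T
    return M[:3,3]+p*(z-M[2,3])/p[2]
def proj(c,M,P):
    q=(np.atleast_2d(P)-M[:3,3])@M[:3,:3]
    return np.stack([c['fx']*q[:,0]/-q[:,2]+c['cx'],-c['fy']*q[:,1]/-q[:,2]+c['cy']],-1)
E
python3 - <<'E'
from h import *
print(ctrl.observe()); print(ctrl.pinch_z)
for n in ['scene','top','wrist']:
    img,d,c,M=shot(n); cv2.imwrite(f'pics/{n}0.png',img); print(n,{k:(v if np.ndim(v)==0 else np.round(v,3).tolist()) for k,v in c.items()})
    if n=='wrist': continue
    W=world(d,c,M)
    for t in ['mat','bar_done_mid','bar_a_mid','clamp_block','lever','lever_grip','basket','calculator','loupe','jar']:
        for r in ctrl.trace(n,t):
            m=r['mask']&(d>0); print(n,t,round(r['p'],2),r['rect'],m.sum(),np.round(np.median(W[m],0),3) if m.any() else '', np.round(W[m][:,2].max(),3) if m.any() else '')
E
```

```text
{'clock': 0.0, 'joint_positions': array([-1.19789745e+00,  2.64725887e-01,  1.60533706e+00, -4.42309425e-05,
        1.27371227e+00, -3.69387104e-02]), 'dq': array([ 3.66589714e-04,  6.89568713e-04,  2.19586022e-03, -7.46966513e-04,
       -9.77770586e-05, -3.52941319e-04]), 'effort': array([-1.41175888e-04, -5.02117288e+01, -3.56872666e+01,  7.28492998e-02,
        2.95352354e-02, -1.87229766e-04]), 'ee_pos': array([ 0.26866673, -0.61846492,  0.23742633]), 'tcp_rot': array([-1.07238902e-03,  9.79075607e-01,  2.03493894e-01, -2.03295103e-04]), 'wrist_force': array([ 0.6177649 , -0.04508502, -0.72065326]), 'moment': array([ 0.00770457, -0.02509497,  0.06789659]), 'finger_force': 0.0, 'finger_gap': 0.08810251595093234}
0.0187
scene {'fx': 520.8164951328558, 'fy': 520.8164951328558, 'cx': 328.63509551243504, 'cy': 199.70864875087238, 'view': [[0.736, -0.676, 0.014, -0.308], [0.458, 0.515, 0.725, -0.277], [-0.497, -0.527, 0.689, -1.623], [0.0, 0.0, 0.0, 1.0]]}
scene mat 0.8 [270.3, 157.4, 382.2, 234.5] 3686 [0.501 0.098 0.006] 0.654
scene bar_done_mid 0.56 [388.6, 242.8, 422.6, 258.6] 26
[... 1788 characters left out ...]
lever_grip 0.5 [380.7, 191.1, 411.7, 206.4] 201 [ 0.444 -0.268  0.141] 0.154
top lever_grip 0.33 [376.6, 169.5, 411.9, 219.6] 820 [ 0.444 -0.263  0.015] 0.154
top basket 0.83 [172.8, 158.3, 221.8, 218.9] 980 [0.471 0.443 0.02 ] 0.069
top calculator 0.98 [235.4, 220.2, 259.2, 260.1] 672 [0.289 0.252 0.011] 0.021
top calculator 0.16 [383.5, 192.2, 408.9, 206.9] 170 [ 0.444 -0.268  0.142] 0.154
top jar 0.52 [400.7, 145.2, 418.4, 161.2] 138 [ 0.612 -0.342  0.055] 0.064
wrist {'fx': 353.98124296972054, 'fy': 353.98124296972054, 'cx': 321.88259922432053, 'cy': 205.0132790744977, 'hand_eye': [[-0.001, 0.954, 0.3, 0.079], [1.0, 0.001, 0.001, 0.001], [0.0, 0.3, -0.954, -0.145], [0.0, 0.0, 0.0, 1.0]]}
```

Run:
```python
import cv2
t=cv2.imread('pics/top0.png'); s=cv2.imread('pics/scene0.png')
cv2.imwrite('pics/top0c.png',cv2.resize(t[110:290,150:450],(800,480),interpolation=cv2.INTER_CUBIC))
cv2.imwrite('pics/scene0c.png',cv2.resize(s[130:350,220:470],(680,598),interpolation=cv2.INTER_CUBIC))
```

```text
(no output)
```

View pics/top0c.png

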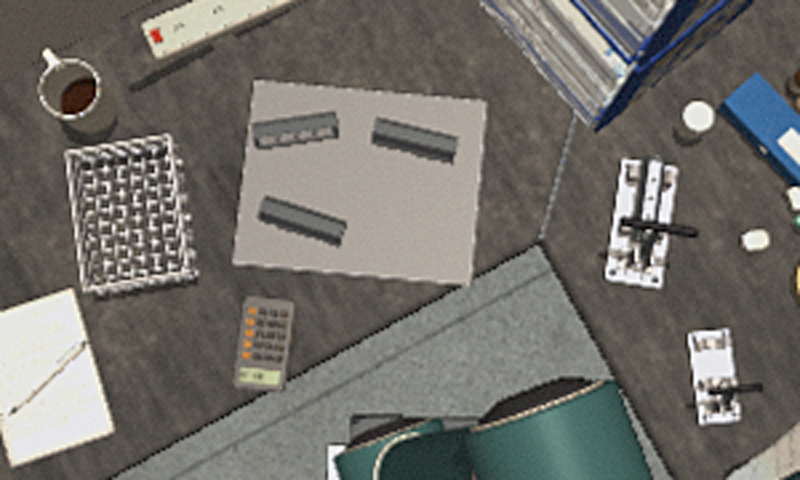

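View pics/scene0c.png

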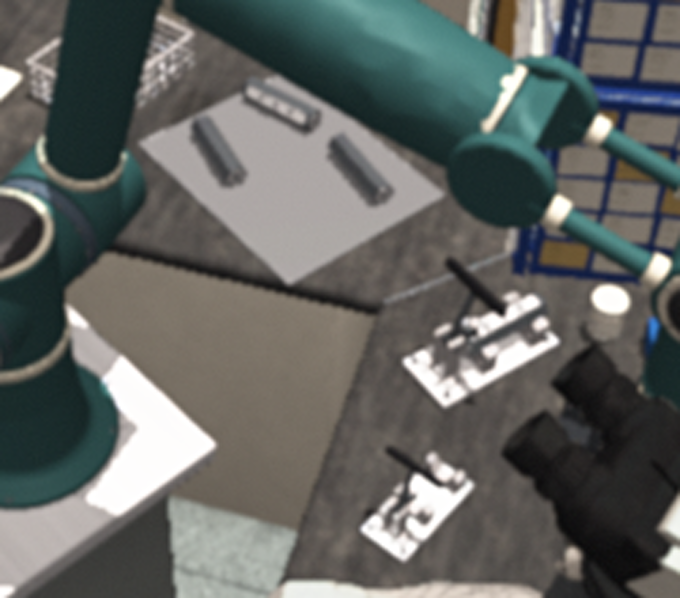

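The top crop shows three bars on the mat, at original px (261,159), (306,162) and (264,193). The large clamp block is at (392,194) and its lookalike, the small block, at (418,251). The basket is at (199,190), the calculator at (249,239) and the jar at (411,154). The drawer corner is near (373,159). The scene crop shows the same objects, with a microscope near the arm, so I'll check the right side before moving.

Run:
```python
import cv2,numpy as np
t=cv2.imread('pics/top0.png'); w=cv2.imread('pics/wrist0.png')
a=cv2.resize(t[100:400,340:640],(400,400),interpolation=cv2.INTER_CUBIC); b=cv2.resize(w,(400,250))
o=np.zeros((400,800,3),np.uint8); o[:,:400]=a; o[:250,400:]=b
cv2.imwrite('pics/c1.png',o)
from h import *
img,d,c,M=shot('top'); W=world(d,c,M)
# coarse max-height map right side
for x in np.arange(.75,.1,-.05):
    r=[]
    for y in np.arange(-.1,-.85,-.05):
        m=(d>0)&(abs(W[...,0]-x)<.025)&(abs(W[...,1]-y)<.025)
        r.append(f"{int(1000*W[m][:,2].max()):5d}" if m.any() else '    .')
    print(f"{x:.2f}",*r)
```

```text
0.75   712   710   694   694   709   712   618     7     8     9   756   760     .     .     .
0.70   700   711   710   711   711   618    34    40   100    11   317   741   692     .     .
0.65   263   618   712   710   617    63    45    44    94   100   187   690   691     .     .
0.60    10   511   617   617    50    65    40    43    45    40    80   333   651   620     .
0.55     8     8     9    57    64     8     8    44    42    42     9   236   335   612     .
0.50    12     7     7    65    61     9     7    10    39    20     8   132   567   572   550
0.45     9     8   148   152   153     7    19    27    31    30    18   526   561   561   532
0.40     5     8    18   106    78     7     8     8    31    30    31   503   322   454   524
0.35  -726     0     4     8     6     8     9     6    32    31   621   612   500   319   494
0.30  -725  -725     6     9     9    34    35   622   630   615   625   619   348    35   440
0.25   799  -724  -721     9     7   659   681   680   665   582   622   626   318   501     .
0.20   804   777     .   724   726   725   712   694   671   627   622   625   505   501   501
0.15   806   794   769   762   747   731   713   690   671   514   548   528   512   504   500
```

View pics/c1.png

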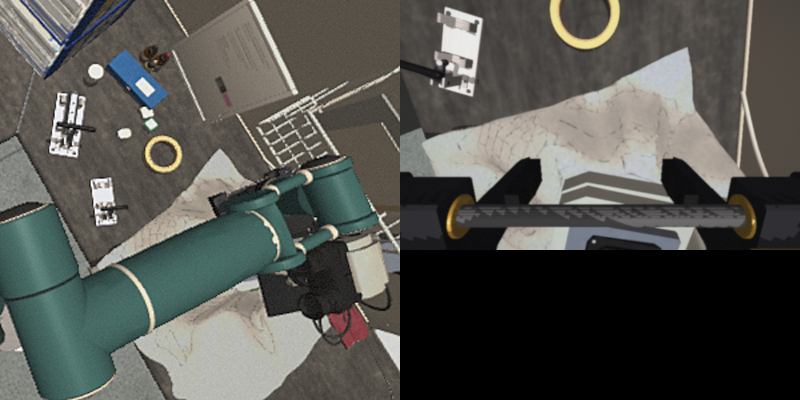

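What could be mistaken for the target: the small clamp block at px (418,251), T-handle included, against the large one at (392,194), which is the one the job needs. The white tape and box near (433,200) could pass for the loupe or jar. I'm taking the larger block and will check it from close above.

{"fn": "jog_arm", "kwargs": {
  "gripper": [-1, -1, -1, -1, -1, -1, -1, -1, -1],
  "translation": [
    [0, 0, 0.15],
    [0.06, 0.13, 0.18],
    [0.13, 0.27, 0.18],
    [0.2, 0.41, 0.18],
    [0.27, 0.55, 0.18],
    [0.34, 0.69, 0.18],
    [0.4, 0.8, 0.18],
    [0.43, 0.86, 0.16],
    [0.43, 0.86, 0.16]
  ],
  "yaw": [0, 0.028, 0.056, 0.084, 0.112, 0.14, 0.167, 0.167, 0.167]
}}

```text
clock: 2.33
ee_pos: [0.4413, -0.2734, 0.3023]
tcp_rot: [-0.0, 0.744, 0.668, -0.0]
wrist_force: [-0.4, -0.7, -0.4]
finger_gap: 0.088
finger_force: 0.0
```

Run:
```python
from h import *
print({k:np.round(v,3) for k,v in ctrl.observe().items() if k in('ee_pos','tcp_rot','clock','joint_positions')})
img,d,c,M=shot('wrist'); W=world(d,c,M); cv2.imwrite('pics/w1.png',img); np.savez('w1.npz',d=d,W=W)
for t in ['lever_grip','clamp_block','bar_done_mid']:
    for r in ctrl.trace('wrist',t):
        m=r['mask']&(d>0); print(t,round(r['p'],2),np.round(r['rect']),m.sum(),np.round(np.median(W[m],0),3),W[m][:,2].max().round(3))
        if m.sum()>200:
            P=W[m]; 
            if t!='clamp_block': P=P[P[:,2]>np.percentile(P[:,2],95)-.012]
            (cx,cy),(a,b),ang=cv2.minAreaRect(P[:,:2].astype(np.float32)*1000); print('  rect',round(cx,1),round(cy,1),round(a,1),round(b,1),round(ang,1),len(P),np.median(P[:,2]).round(4))
```

```text
{'clock': np.float64(2.325), 'joint_positions': array([-0.603, -0.068,  1.85 ,  0.   ,  1.36 , -0.494]), 'ee_pos': array([ 0.441, -0.273,  0.302]), 'tcp_rot': array([-0.   ,  0.744,  0.668, -0.   ])}
lever_grip 0.74 [291. 124. 336. 238.] 2128 [ 0.444 -0.267  0.144] 0.148
  rect 445.1 -270.9 101.3 13.9 81.5 1696 0.145
lever_grip 0.63 [135. 256. 179. 296.] 657 [ 0.238 -0.374  0.101] 0.107
  rect 237.5 -363.6 10.2 46.3 6.9 403 0.1037
clamp_block 0.92 [134. 219. 245. 295.] 3619 [ 0.249 -0.368  0.01 ] 0.302
  rect 299.0 -353.8 251.6 91.2 25.9 3619 0.0095
clamp_block 0.59 [275. 121. 418. 238.] 7434 [ 0.446 -0.261  0.014] 0.148
  rect 469.0 -281.5 115.8 174.9 82.0 7434 0.0142
bar_done_mid 0.68 [276. 121. 417. 238.] 7221 [ 0.445 -0.261  0.015] 0.148
  rect 444.8 -270.8 101.4 14.7 81.4 1696 0.145
bar_done_mid 0.64 [331. 147. 421. 181.] 2587 [ 0.507 -0.278  0.054] 0.057
  rect 506.2 -280.4 30.9 102.2 81.5 2243 0.0539
```

View pics/w1.png

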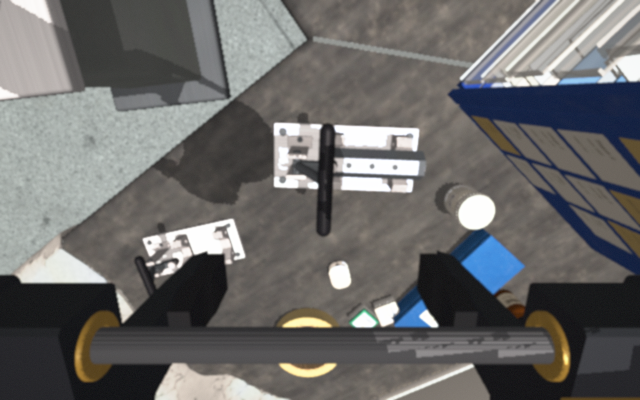

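The large block shows in the upper middle, with its T-handle at px (325,180) and the bright bar at (375,165). The small lookalike is at (195,248). The fit gives the seat at about (0.496,-0.279), the block's x axis at -8.5° and the T axis at z 0.140. Next I'll grasp the T on its +y side.

{"fn": "jog_arm", "kwargs": {
  "gripper": [-1, -1, -1, -1, -1, 0.8, 0.8, 0.8, 0.8, 0.8],
  "translation": [
    [0.019, 0.07, -0.1],
    [0.019, 0.07, -0.25],
    [0.019, 0.07, -0.38],
    [0.019, 0.07, -0.452],
    [0.019, 0.07, -0.452],
    [0.019, 0.07, -0.452],
    [0.019, 0.07, -0.452],
    [0.019, 0.07, -0.452],
    [0.019, 0.07, -0.452],
    [0.019, 0.07, -0.452]
  ],
  "yaw": [-0.006, -0.006, -0.006, -0.006, -0.006, -0.006, -0.006, -0.006, -0.006, -0.006],
  "force": 15
}}

```text
clock: 3.78
ee_pos: [0.4487, -0.2471, 0.1222]
tcp_rot: [0.0, 0.758, 0.652, 0.0]
wrist_force: [-0.1, -0.0, 0.4]
finger_gap: 0.0401
finger_force: 0.0
```

{"fn": "jog_arm", "kwargs": {
  "gripper": [1, 1, 1, 1, 1],
  "translation": [
    [0, 0, 0],
    [0, 0, 0],
    [0, 0, 0],
    [0, 0, 0],
    [0, 0, 0]
  ],
  "yaw": [0, 0, 0, 0, 0]
}}

```text
clock: 4.4
ee_pos: [0.4482, -0.247, 0.1217]
tcp_rot: [-0.0, 0.758, 0.652, -0.0]
wrist_force: [-1.1, -1.1, -0.0]
finger_gap: 0.0128
finger_force: 14.9
```

{"fn": "jog_arm", "kwargs": {
  "gripper": [1, 1, 1, 1, 1, 1, 1, 1, 1],
  "translation": [
    [-0.033, 0.005, 0.0105],
    [-0.067, 0.01, 0.015],
    [-0.102, 0.015, 0.014],
    [-0.1355, 0.02, 0.0065],
    [-0.168, 0.025, -0.007],
    [-0.197, 0.0295, -0.0255],
    [-0.222, 0.033, -0.049],
    [-0.243, 0.036, -0.076],
    [-0.243, 0.036, -0.076]
  ],
  "yaw": [0, 0, 0, 0, 0, 0, 0, 0, 0]
}}

```text
clock: 5.52
ee_pos: [0.3513, -0.233, 0.0906]
tcp_rot: [0.001, 0.758, 0.652, 0.0]
wrist_force: [7.1, -2.7, -7.8]
finger_gap: 0.0129
finger_force: 15.4
```

{"fn": "jog_arm", "kwargs": {
  "gripper": [0.2, 0.2, 0.2, 0.2, 0.2, 0.2, -0.3, -0.3, -0.3, -0.3],
  "translation": [
    [0, 0, 0],
    [0, 0, 0],
    [0, 0, 0],
    [0, 0, 0],
    [0, 0, 0.1],
    [0, 0, 0.25],
    [0.1, -0.03, 0.4],
    [0.2, -0.06, 0.45],
    [0.25, -0.07, 0.45],
    [0.25, -0.07, 0.45]
  ],
  "yaw": [0, 0, 0, 0, 0, 0, 0.028, 0.057, 0.085, 0.113]
}}

```text
clock: 6.78
ee_pos: [0.4529, -0.2611, 0.2719]
tcp_rot: [0.0, 0.481, 0.877, -0.0]
wrist_force: [-0.6, 0.2, -1.1]
finger_gap: 0.057
finger_force: 0.0
```

Run:
```python
from h import *
s=ctrl.observe(); print(s['clock'],s['ee_pos'],np.degrees(2*np.arctan2(s['tcp_rot'][2],s['tcp_rot'][1])))
img,d,c,M=shot('wrist'); W=world(d,c,M); cv2.imwrite('pics/w2.png',img)
P=W[(d>0)&(abs(W[...,0]-.51)<.09)&(abs(W[...,1]+.28)<.06)]
ax=np.array([.989,-.148]); ay=np.array([.148,.989]); S=np.array([.496,-.279])
q=np.c_[(P[:,:2]-S)@ax,(P[:,:2]-S)@ay,P[:,2]]
b=q[(q[:,2]>.049)&(q[:,2]<.07)&(abs(q[:,1])<.025)]
print('bar x',np.percentile(b[:,0],[0.5,50,99.5]).round(4),'y',np.percentile(b[:,1],[1,50,99]).round(4),'z',np.median(b[:,2]))
print('angle',np.polyfit(b[:,0],b[:,1],1))
v=q[(q[:,2]>.043)&(q[:,2]<.052)&(abs(q[:,1])>.022)&(abs(q[:,1])<.045)]
for s in(-1,1):
    k=v[v[:,0]*s>0]; print(len(k),np.percentile(k[:,0],[2,98]).round(4),np.percentile(k[:,1],[2,98]).round(4))
for r in ctrl.trace('wrist','lever_grip'):
    m=r['mask']&(d>0); print(r['p'],np.median(W[m],0),np.round(r['rect']))
print(img.shape)
```

```text
6.775 [ 0.45291434 -0.26107636  0.27194287] 122.50549414761821
bar x [-0.075  -0.0022  0.0611] y [-0.0118  0.0007  0.0131] z 0.05426656579203404
angle [-0.00689369  0.00060868]
255 [-0.0469 -0.0297] [-0.0309  0.0302]
236 [0.029  0.0463] [-0.0305  0.0299]
0.94 [ 0.35486506 -0.2619953   0.11323661] [181.  62. 300. 185.]
0.91 [ 0.23980503 -0.37603724  0.10273688] [ 39. 126. 102. 198.]
(400, 640, 3)
```

{"fn": "jog_arm", "kwargs": {
  "gripper": [-0.3, -0.3, -0.3, -0.3, -0.3, -0.3, -0.3, -0.3, -0.3, -0.3],
  "translation": [
    [0.05, -0.02, 0],
    [0.107, -0.045, 0],
    [0.107, -0.045, 0],
    [0.107, -0.045, -0.05],
    [0.107, -0.045, -0.1],
    [0.107, -0.045, -0.2],
    [0.107, -0.045, -0.34],
    [0.107, -0.045, -0.48],
    [0.107, -0.045, -0.58],
    [0.107, -0.045, -0.627]
  ],
  "yaw": [0.029, 0.058, 0.087, 0.116, 0.136, 0.136, 0.136, 0.136, 0.136, 0.136]
}}

```text
clock: 8.12
ee_pos: [0.492, -0.2775, 0.0179]
tcp_rot: [-0.002, 0.079, 0.997, 0.001]
wrist_force: [-0.0, 0.1, 0.2]
finger_gap: 0.057
finger_force: 0.0
```

{"fn": "jog_arm", "kwargs": {
  "gripper": [-0.3, 0.5, 1, 1, 1, 1, 1],
  "translation": [
    [0, 0, 0],
    [0, 0, 0],
    [0, 0, 0],
    [0, 0, 0],
    [0, 0, 0],
    [0, 0, 0],
    [0, 0, 0]
  ],
  "yaw": [0, 0, 0, 0, 0, 0, 0],
  "force": 25
}}

```text
clock: 9.0
ee_pos: [0.4956, -0.2789, 0.0227]
tcp_rot: [0.001, 0.078, 0.997, -0.0]
wrist_force: [0.0, 2.0, 4.9]
finger_gap: 0.0329
finger_force: 26.0
```

{"fn": "jog_arm", "kwargs": {
  "gripper": [1, 1, 1, 1, 1, 1],
  "translation": [
    [0, 0, 0.02],
    [0, 0, 0.08],
    [0, 0, 0.2],
    [0, 0, 0.35],
    [0, 0, 0.5],
    [0, 0, 0.5]
  ],
  "yaw": [0, 0, 0, 0, 0, 0]
}}

```text
clock: 9.75
ee_pos: [0.4973, -0.2809, 0.2279]
tcp_rot: [0.005, 0.078, 0.997, -0.003]
wrist_force: [1.0, 0.7, -3.4]
finger_gap: 0.033
finger_force: 26.0
```

{"fn": "jog_arm", "kwargs": {
  "gripper": [1, 1, 1, 1, 1, 1, 1, 1, 1, 1],
  "translation": [
    [-0.09, 0.05, 0],
    [-0.18, 0.11, 0],
    [-0.24, 0.17, 0],
    [-0.25, 0.27, 0],
    [-0.24, 0.38, 0],
    [-0.23, 0.49, 0],
    [-0.22, 0.6, 0],
    [-0.21, 0.71, 0.05],
    [-0.2, 0.82, 0.1],
    [-0.19, 0.93, 0.15]
  ],
  "yaw": [0, 0, 0, 0.01, 0.02, 0.03, 0.04, 0.049, 0.049, 0.049],
  "force": 30
}}

```text
clock: 11.0
ee_pos: [0.4168, 0.0944, 0.2793]
tcp_rot: [-0.002, -0.076, 0.997, -0.0]
wrist_force: [0.2, 0.0, -3.1]
finger_gap: 0.0327
finger_force: 30.1
```

{"fn": "jog_arm", "kwargs": {
  "gripper": [1, 1, 1, 1, 1, 1],
  "translation": [
    [0, 0.12, 0],
    [0.02, 0.25, 0],
    [0.04, 0.38, 0],
    [0.06, 0.5, 0],
    [0.06, 0.6, 0],
    [0.06, 0.6, 0]
  ],
  "yaw": [0, 0, 0, 0, 0, 0]
}}

```text
clock: 11.75
ee_pos: [0.4408, 0.3349, 0.2781]
tcp_rot: [-0.002, -0.078, 0.997, -0.001]
wrist_force: [-0.5, -0.8, -4.0]
finger_gap: 0.0331
finger_force: 27.4
```

Run:
```python
from h import *
s=ctrl.observe(); print(s['clock'],s['ee_pos'],np.degrees(2*np.arctan2(s['tcp_rot'][2],s['tcp_rot'][1])),s['finger_gap'])
for n in('wrist','top'):
    img,d,c,M=shot(n); W=world(d,c,M); cv2.imwrite(f'pics/{n}3.png',img)
    for r in ctrl.trace(n,'basket'):
        m=r['mask']&(d>0)&(W[...,2]<.09)&(W[...,2]>.045); print(n,r['p'],np.round(r['rect']),m.sum())
        if m.sum()>30: print(cv2.minAreaRect(W[m][:,:2].astype(np.float32)*1000),np.percentile(W[m][:,2],98), W[m].min(0).round(3),W[m].max(0).round(3))
```

```text
11.75 [0.44083773 0.33488143 0.2780966 ] 188.90546096081133 0.03305375043458231
wrist 0.91 [344. 111. 494. 291.] 1763
((462.497314453125, 440.4613037109375), (194.37307739257812, 146.8948211669922), 10.938416481018066) 0.06059106878376349 [0.354 0.351 0.045] [0.558 0.529 0.061]
wrist 0.19 [  1.  58. 302. 296.] 0
top 0.58 [178. 158. 216. 217.] 31
((475.8748779296875, 455.8328857421875), (58.64937210083008, 230.03424072265625), 66.32456970214844) 0.0662278796181527 [0.359 0.386 0.045] [0.573 0.507 0.068]
top 0.27 [208. 188. 217. 204.] 0
```

View pics/wrist3.png

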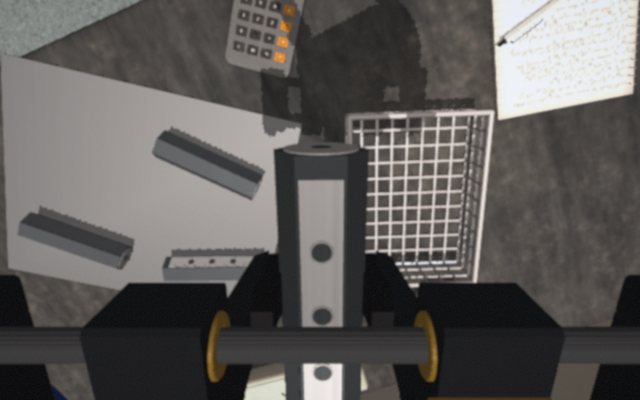

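The wrist view shows the held bar at px (320,270) with its indents up. The basket is at (425,200), centred at (0.4625,0.4405), turned 10.9°. Three bars lie on the mat; the lowest, at (215,262), has its indents on the slope facing the robot. I'll lower the read bar into the basket.

{"fn": "jog_arm", "kwargs": {
  "gripper": [1, 1, 1, 1, 1, 1, 1, 1, 1, 1],
  "translation": [
    [0.027, 0.14, 0],
    [0.054, 0.264, 0],
    [0.054, 0.264, -0.1],
    [0.054, 0.264, -0.22],
    [0.054, 0.264, -0.34],
    [0.054, 0.264, -0.46],
    [0.054, 0.264, -0.56],
    [0.054, 0.264, -0.62],
    [0.054, 0.264, -0.66],
    [0.054, 0.264, -0.66]
  ],
  "yaw": [0.0055, 0.0055, 0.0055, 0.0055, 0.0055, 0.0055, 0.0055, 0.0055, 0.0055, 0.0055]
}}

```text
clock: 13.2
ee_pos: [0.4633, 0.4375, 0.0156]
tcp_rot: [-0.001, -0.093, 0.996, -0.001]
wrist_force: [0.3, -0.5, -2.4]
finger_gap: 0.0329
finger_force: 27.9
```

{"fn": "jog_arm", "kwargs": {
  "gripper": [0.05, 0.05, 0.05, 0.05, 0.05, 0.05, 0.05, 0.05, 0.05, 0.05],
  "translation": [
    [0, 0, 0],
    [0, 0, 0],
    [0, 0, 0],
    [0, 0, 0.05],
    [0, 0, 0.15],
    [0, 0, 0.3],
    [0, 0, 0.45],
    [0.0, -0.13, 0.6],
    [0.0, -0.27, 0.7],
    [0, -0.4, 0.75]
  ],
  "yaw": [0, 0, 0, 0, 0, 0, 0, 0, 0, 0]
}}

```text
clock: 14.45
ee_pos: [0.4641, 0.292, 0.3145]
tcp_rot: [0.003, -0.094, 0.996, 0.001]
wrist_force: [0.3, -0.6, 0.1]
finger_gap: 0.0418
finger_force: 0.0
```

{"fn": "jog_arm", "kwargs": {
  "gripper": [0.05, 0.05, 0.05, 0.05, 0.05, 0.05],
  "translation": [
    [0.0, -0.14, 0],
    [0.0, -0.28, 0.05],
    [0, -0.4, 0.1],
    [0.05, -0.48, 0.1],
    [0.05, -0.48, 0.1],
    [0.05, -0.48, 0.1]
  ],
  "yaw": [0, 0, 0, 0, 0, 0]
}}

```text
clock: 15.2
ee_pos: [0.4833, 0.101, 0.3508]
tcp_rot: [0.0, -0.093, 0.996, 0.0]
wrist_force: [0.1, -0.6, -0.2]
finger_gap: 0.0421
finger_force: 0.0
```

```bash
cat >> h.py <<'E'
def bars(n='wrist',zr=(.012,.05)):
    s=ctrl.observe(); img,d,c,M=shot(n); W=world(d,c,M); out=[]
    for r in ctrl.trace(n,'bar_a_mid'):
        m=r['mask']&(d>0)&(W[...,2]>.027)&(W[...,2]<.06)
        if m.sum()<60: continue
        P=W[m]; (cx,cy),(a,b),ang=cv2.minAreaRect(P[:,:2].astype(np.float32)*1000)
        if a<b: a,b,ang=b,a,ang-90
        out.append((round(r['p'],2),np.round(r['rect']).astype(int).tolist(),round(cx,1),round(cy,1),round(a),round(b),round((ang+90)%180-90,1),np.percentile(P[:,2],50).round(4)))
    return img,d,c,M,W,out
E
python3 - <<'E'
from h import *
s=ctrl.observe(); print(s['clock'],s['ee_pos'],np.degrees(2*np.arctan2(s['tcp_rot'][2],s['tcp_rot'][1])),s['finger_gap'],s['joint_positions'].round(2))
img,d,c,M,W,o=bars(); cv2.imwrite('pics/w4.png',img); [print(*x) for x in o]
E
```

```text
15.2 [0.48333744 0.10100056 0.35075218] 190.6774851472832 0.04208146653642493 [ 0.16 -0.14  1.82  0.    1.45 -1.6 ]
0.7 [230, 191, 315, 240] 583.7 48.4 121 25 76.8 0.0321
```

View pics/w4.png

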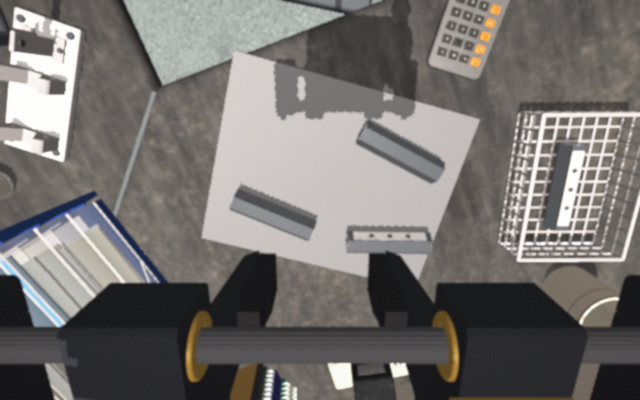

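The read bar lies in the basket at px (567,185). The bars on the mat are at (400,150), (273,212) and (390,238); only the last shows its indents, on the slope facing the robot. I'll measure all three from depth.

```bash
cat >> h.py <<'E'
def dbars(n='wrist'):
    img,d,c,M=shot(n); W=world(d,c,M); out=[]
    m=((d>0)&(W[...,2]>.018)&(W[...,2]<.05)&(W[...,0]>.36)&(W[...,0]<.72)&(W[...,1]>-.08)&(W[...,1]<.32)).astype(np.uint8)
    k,lab,st,_=cv2.connectedComponentsWithStats(m)
    for i in range(1,k):
        if st[i,4]<250: continue
        P=W[(lab==i)]; t=P[P[:,2]>np.percentile(P[:,2],97)-.006]
        (cx,cy),(a,b),ang=cv2.minAreaRect(t[:,:2].astype(np.float32)*1000)
        if a<b: a,b,ang=b,a,ang-90
        out.append((st[i,:5].tolist(),round(cx,1),round(cy,1),round(a),round(b),round((ang+90)%180-90,1),round(np.median(t[:,2]),4)))
    return img,d,c,M,W,out
def mat(n='wrist'):
    img,d,c,M=shot(n); W=world(d,c,M)
    for r in ctrl.trace(n,'mat'):
        m=r['mask']&(d>0)&(W[...,2]<.03); print('mat',r['p'],cv2.minAreaRect(W[m][:,:2].astype(np.float32)*1000))
E
python3 - <<'E'
from h import *
img,d,c,M,W,o=dbars(); [print(*x) for x in o]; mat()
img,d,c,M,W,o=dbars('top'); [print(*x) for x in o]; mat('top')
m=(d>0)&(W[...,2]>.4)&(W[...,2]<.64)&(W[...,0]>.45)&(W[...,1]<0)&(W[...,1]>-.5); print('drawer corner',W[m][W[m][:,0].argmin()])
E
```

```text
[355, 122, 89, 63, 2298] 464.2 204.4 121 24 72.8 0.0321
[228, 190, 88, 52, 1923] 583.7 48.3 121 24 76.6 0.0321
[346, 232, 86, 23, 1800] 593.9 218.9 121 25 -79.6 0.0321
mat 0.6 ((510.22027587890625, 30.408111572265625), (547.862548828125, 295.5542907714844), 81.63140106201172)
mat 0.86 ((525.9284057617188, 125.84820556640625), (339.4300231933594, 266.2987060546875), 86.06051635742188)
mat 0.63 ((469.6639709472656, 449.68426513671875), (208.9569549560547, 160.08065795898438), 10.974244117736816)
drawer corner [ 0.60372899 -0.21328683  0.49866193]
```

Run:
```python
import cv2,numpy as np
w=cv2.imread('pics/w4.png'); cv2.imwrite('pics/w4c.png',cv2.resize(w[110:265,220:450],(800,539),interpolation=cv2.INTER_CUBIC))
```

```text
(no output)
```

View pics/w4c.png

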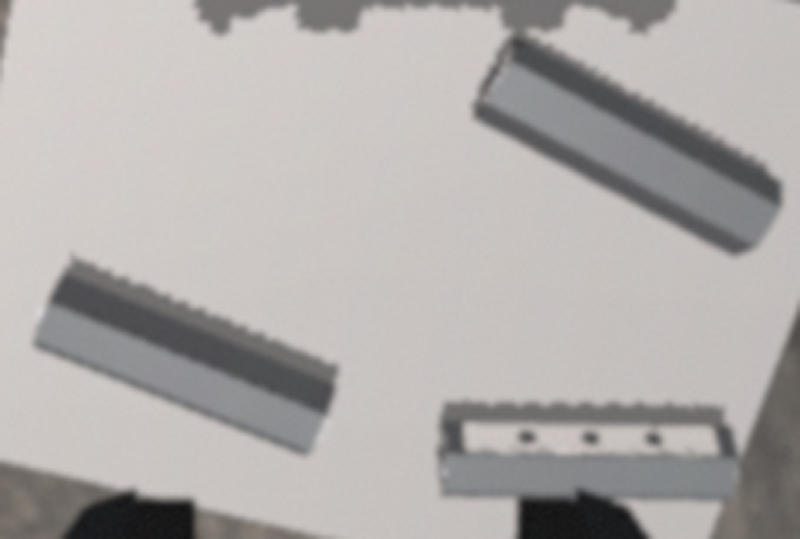

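A (right) and B (left) show dark tops and dark slopes; C's indents are on its robot-side slope, so it needs one roll towards +x. I'll push C over with spread fingertips against its upper slope.

{"fn": "jog_arm", "kwargs": {
  "gripper": [0.05, 0.05, 0.05, 0.05, 0.05, 0.05, 0.05, 0.05, 0.05, 0.05],
  "translation": [
    [0.09, 0.13, -0.05],
    [0.183, 0.25, -0.15],
    [0.183, 0.278, -0.3],
    [0.183, 0.278, -0.44],
    [0.183, 0.278, -0.57],
    [0.183, 0.278, -0.68],
    [0.183, 0.278, -0.76],
    [0.183, 0.278, -0.8],
    [0.183, 0.278, -0.807],
    [0.183, 0.278, -0.807]
  ],
  "yaw": [0, 0, 0, 0, 0, 0, 0, 0, 0, 0]
}}

```text
clock: 16.85
ee_pos: [0.558, 0.2123, 0.0284]
tcp_rot: [0.001, -0.093, 0.996, 0.0]
wrist_force: [0.2, 0.2, 1.5]
finger_gap: 0.0417
finger_force: 0.0
```

{"fn": "jog_arm", "kwargs": {
  "gripper": [0.05, 0.05, 0.05, 0.05, 0.05, 0.05, 0.05, 0.05, 0.05, 0.05],
  "translation": [
    [0.02, 0.0036, 0],
    [0.0295, 0.0054, 0],
    [0.0356, 0.0065, 0],
    [0.0418, 0.0077, 0.001],
    [0.048, 0.0088, 0.0025],
    [0.054, 0.01, 0.004],
    [0.06, 0.011, 0.006],
    [0.0664, 0.012, 0.009],
    [0.071, 0.013, 0.01],
    [0.074, 0.0135, 0.01]
  ],
  "yaw": [0, 0, 0, 0, 0, 0, 0, 0, 0, 0]
}}

```text
clock: 18.1
ee_pos: [0.5893, 0.2177, 0.0343]
tcp_rot: [0.003, -0.093, 0.996, 0.0]
wrist_force: [-0.8, -1.8, 11.2]
finger_gap: 0.0418
finger_force: 5.6
```

{"fn": "jog_arm", "kwargs": {
  "gripper": [0.05, 0.05, 0.05, 0.05, 0.05, 0.05, 0.05, 0.05],
  "translation": [
    [0, 0, 0],
    [0, 0, 0.1],
    [-0.04, -0.04, 0.22],
    [-0.1, -0.1, 0.36],
    [-0.16, -0.16, 0.5],
    [-0.24, -0.22, 0.63],
    [-0.24, -0.22, 0.67],
    [-0.24, -0.22, 0.67]
  ],
  "yaw": [0, 0, 0, 0, 0, 0, 0, 0]
}}

```text
clock: 19.1
ee_pos: [0.4918, 0.1292, 0.302]
tcp_rot: [0.003, -0.093, 0.996, 0.0]
wrist_force: [-0.4, 0.1, 0.2]
finger_gap: 0.0419
finger_force: 0.0
```

```bash
cat >> h.py <<'E'
def look(name,view=True):
    s=ctrl.observe(); print(round(s['clock'],2),s['ee_pos'].round(4),'yaw',np.degrees(2*np.arctan2(s['tcp_rot'][2],s['tcp_rot'][1])).round(2),'gap',round(s['finger_gap'],4),s['joint_positions'].round(2))
    img,d,c,M,W,o=dbars(); cv2.imwrite(f'pics/{name}.png',img); [print(*x) for x in o]
    # strip per bar face: mean brightness of offsets across the axis at top height
    for x in o:
        a=np.radians(x[5]); n=np.array([np.sin(a),-np.cos(a)]); n=n*np.sign(n[0]); t=np.array([np.cos(a),np.sin(a)])
        prof=[]
        for off,z in((-15,.0105+.0115),(-13,.0255),(-11,.029),(-6,.033),(0,.033),(6,.033),(11,.029),(13,.0255),(15,.022)):
            pts=[np.r_[np.array(x[1:3])/1000+n*off/1000+t*k/1000,z] for k in range(-50,51,4)]
            uv=proj(c,M,np.array(pts)).round().astype(int); ok=(uv[:,0]>=0)&(uv[:,0]<640)&(uv[:,1]>=0)&(uv[:,1]<400)
            prof.append(int(np.median(img[uv[ok,1],uv[ok,0]].mean(-1))) if ok.any() else -1)
        print('   -x slope|top|+x slope',prof)
E
python3 -c "
from h import *
look('w5')"
```

```text
19.1 [0.4918 0.1292 0.302 ] yaw 190.67 gap 0.0419 [ 0.21 -0.09  1.87 -0.    1.35 -1.55]
[338, 111, 100, 71, 2874] 464.2 204.5 121 24 72.9 0.0321
[197, 188, 98, 57, 2365] 583.9 48.3 121 24 76.4 0.0321
[329, 246, 94, 25, 1505] 610.7 222.1 121 23 -79.5 0.0323
   -x slope|top|+x slope [74, 75, 78, 137, 141, 140, 88, 88, 111]
   -x slope|top|+x slope [78, 79, 78, 141, 140, 135, 136, 147, 155]
   -x slope|top|+x slope [78, 77, 74, 248, 206, 192, 108, 91, 58]
```

C rolled exactly one flat (17 mm) and its bright flat is now on top. Next, A goes one flat towards +x and B one flat towards -x.

{"fn": "jog_arm", "kwargs": {
  "gripper": [0.05, 0.05, 0.05, 0.05, 0.05, 0.05, 0.05, 0.05, 0.05, 0.05],
  "translation": [
    [-0.08, 0.11, -0.05],
    [-0.16, 0.216, -0.15],
    [-0.16, 0.216, -0.29],
    [-0.16, 0.216, -0.42],
    [-0.16, 0.216, -0.53],
    [-0.16, 0.216, -0.61],
    [-0.16, 0.216, -0.66],
    [-0.16, 0.216, -0.685],
    [-0.16, 0.216, -0.685],
    [-0.16, 0.216, -0.685]
  ],
  "yaw": [-0.026, -0.052, -0.077, -0.077, -0.077, -0.077, -0.077, -0.077, -0.077, -0.077]
}}

```text
clock: 20.4
ee_pos: [0.4271, 0.216, 0.0256]
tcp_rot: [0.0, 0.148, 0.989, 0.0]
wrist_force: [0.0, 0.2, 1.0]
finger_gap: 0.0419
finger_force: 0.0
```

{"fn": "jog_arm", "kwargs": {
  "gripper": [0.05, 0.05, 0.05, 0.05, 0.05, 0.05, 0.05, 0.05, 0.05, 0.05],
  "translation": [
    [0.019, -0.006, 0],
    [0.0287, -0.009, 0],
    [0.0347, -0.0107, 0],
    [0.0406, -0.0125, 0.001],
    [0.0466, -0.0143, 0.0025],
    [0.0526, -0.016, 0.004],
    [0.0586, -0.018, 0.006],
    [0.0645, -0.02, 0.009],
    [0.0693, -0.0213, 0.01],
    [0.0717, -0.022, 0.01]
  ],
  "yaw": [0, 0, 0, 0, 0, 0, 0, 0, 0, 0]
}}

```text
clock: 21.65
ee_pos: [0.4552, 0.2069, 0.0306]
tcp_rot: [-0.0, 0.148, 0.989, -0.0]
wrist_force: [-8.0, -1.0, 17.8]
finger_gap: 0.0418
finger_force: 9.2
```

{"fn": "jog_arm", "kwargs": {
  "gripper": [0.05, 0.05, 0.05, 0.05, 0.05, 0.05, 0.05, 0.05, 0.05, 0.05],
  "translation": [
    [0, 0, 0.1],
    [0.03, -0.03, 0.15],
    [0.13, -0.13, 0.15],
    [0.23, -0.24, 0.15],
    [0.33, -0.34, 0.15],
    [0.41, -0.419, 0.15],
    [0.41, -0.419, 0.1],
    [0.41, -0.419, 0.03],
    [0.41, -0.419, -0.01],
    [0.41, -0.419, -0.01]
  ],
  "yaw": [0, 0, 0.01, 0.01, 0.01, 0.01, 0.01, 0.01, 0.01, 0.01]
}}

```text
clock: 22.9
ee_pos: [0.617, 0.0397, 0.0229]
tcp_rot: [-0.002, 0.116, 0.993, -0.0]
wrist_force: [0.2, -0.4, 0.5]
finger_gap: 0.0418
finger_force: 0.0
```

{"fn": "jog_arm", "kwargs": {
  "gripper": [0.05, 0.05, 0.05, 0.05, 0.05, 0.05, 0.05, 0.05, 0.05, 0.05],
  "translation": [
    [-0.0194, 0.0047, 0],
    [-0.029, 0.007, 0],
    [-0.035, 0.0085, 0],
    [-0.0413, 0.01, 0.001],
    [-0.0474, 0.0115, 0.0025],
    [-0.0535, 0.013, 0.004],
    [-0.0595, 0.0144, 0.006],
    [-0.0656, 0.016, 0.009],
    [-0.0705, 0.017, 0.01],
    [-0.073, 0.0177, 0.01]
  ],
  "yaw": [0, 0, 0, 0, 0, 0, 0, 0, 0, 0]
}}

```text
clock: 24.15
ee_pos: [0.5932, 0.0459, 0.032]
tcp_rot: [0.003, 0.117, 0.993, 0.0]
wrist_force: [2.8, -2.3, 10.3]
finger_gap: 0.0417
finger_force: 5.3
```

{"fn": "jog_arm", "kwargs": {
  "gripper": [0.05, 0.05, 0.05, 0.05, 0.05, 0.05, 0.05, 0.05],
  "translation": [
    [0, 0, 0],
    [0, 0, 0.1],
    [-0.04, 0.04, 0.22],
    [-0.1, 0.1, 0.36],
    [-0.16, 0.16, 0.5],
    [-0.25, 0.21, 0.63],
    [-0.25, 0.21, 0.67],
    [-0.25, 0.21, 0.67]
  ],
  "yaw": [0, 0, 0, 0, 0, 0, 0, 0]
}}

```text
clock: 25.15
ee_pos: [0.49, 0.1309, 0.2991]
tcp_rot: [0.001, 0.116, 0.993, 0.001]
wrist_force: [0.5, 0.3, -0.6]
finger_gap: 0.0419
finger_force: 0.0
```

```bash
python3 -c "
from h import *
look('w6')"
```

```text
25.15 [0.49   0.1309 0.2991] yaw 166.63 gap 0.0419 [ 0.21 -0.09  1.88  0.    1.35 -1.13]
[324, 111, 107, 36, 3037] 469.9 201.7 121 25 73.0 0.032
[364, 205, 99, 49, 2178] 610.8 221.7 121 24 -80.8 0.0323
[227, 218, 96, 26, 2301] 566.3 52.0 120 25 76.4 0.032
   -x slope|top|+x slope [59, 59, 60, 82, 135, 138, 85, 86, 113]
   -x slope|top|+x slope [75, 75, 75, 253, 254, 254, 197, 196, 190]
   -x slope|top|+x slope [74, 74, 74, 134, 135, 134, 120, 127, 127]
```

B rolled one flat; its new top is dark. A only slid about 6 mm. I'll repeat A with a longer, slightly higher push, and give B another roll.

{"fn": "jog_arm", "kwargs": {
  "gripper": [0.05, 0.05, 0.05, 0.05, 0.05, 0.05, 0.05, 0.05, 0.05, 0.05],
  "translation": [
    [-0.07, 0.1, -0.05],
    [-0.141, 0.205, -0.15],
    [-0.141, 0.205, -0.29],
    [-0.141, 0.205, -0.42],
    [-0.141, 0.205, -0.53],
    [-0.141, 0.205, -0.61],
    [-0.141, 0.205, -0.655],
    [-0.141, 0.205, -0.672],
    [-0.141, 0.205, -0.672],
    [-0.141, 0.205, -0.672]
  ],
  "yaw": [-0.01, -0.01, -0.01, -0.01, -0.01, -0.01, -0.01, -0.01, -0.01, -0.01]
}}

```text
clock: 26.45
ee_pos: [0.4341, 0.2124, 0.0288]
tcp_rot: [0.0, 0.148, 0.989, 0.0]
wrist_force: [0.8, -0.0, 0.2]
finger_gap: 0.0418
finger_force: 0.0
```

{"fn": "jog_arm", "kwargs": {
  "gripper": [0.05, 0.05, 0.05, 0.05, 0.05, 0.05, 0.05, 0.05, 0.05, 0.05],
  "translation": [
    [0.024, -0.0073, 0],
    [0.0335, -0.01, 0],
    [0.0406, -0.0124, 0],
    [0.048, -0.0146, 0.001],
    [0.055, -0.0168, 0.003],
    [0.062, -0.019, 0.005],
    [0.0693, -0.021, 0.0075],
    [0.0765, -0.0234, 0.01],
    [0.0837, -0.0256, 0.012],
    [0.091, -0.0277, 0.012]
  ],
  "yaw": [0, 0, 0, 0, 0, 0, 0, 0, 0, 0]
}}

```text
clock: 27.7
ee_pos: [0.4724, 0.2015, 0.035]
tcp_rot: [0.002, 0.148, 0.989, 0.001]
wrist_force: [1.1, -1.3, 4.6]
finger_gap: 0.0422
finger_force: 2.2
```

{"fn": "jog_arm", "kwargs": {
  "gripper": [0.05, 0.05, 0.05, 0.05, 0.05, 0.05, 0.05, 0.05, 0.05, 0.05],
  "translation": [
    [0, 0, 0.1],
    [0.03, -0.03, 0.15],
    [0.13, -0.14, 0.15],
    [0.22, -0.26, 0.15],
    [0.29, -0.35, 0.15],
    [0.333, -0.397, 0.14],
    [0.333, -0.397, 0.09],
    [0.333, -0.397, 0.03],
    [0.333, -0.397, -0.01],
    [0.333, -0.397, -0.01]
  ],
  "yaw": [0, 0, 0.009, 0.009, 0.009, 0.009, 0.009, 0.009, 0.009, 0.009]
}}

```text
clock: 28.95
ee_pos: [0.6004, 0.0435, 0.0266]
tcp_rot: [-0.003, 0.119, 0.993, -0.0]
wrist_force: [0.3, 0.2, 0.4]
finger_gap: 0.0422
finger_force: 0.0
```

{"fn": "jog_arm", "kwargs": {
  "gripper": [0.05, 0.05, 0.05, 0.05, 0.05, 0.05, 0.05, 0.05, 0.05, 0.05],
  "translation": [
    [-0.024, 0.006, 0],
    [-0.034, 0.0083, 0],
    [-0.041, 0.01, 0],
    [-0.0486, 0.0118, 0.001],
    [-0.056, 0.0136, 0.003],
    [-0.063, 0.0153, 0.005],
    [-0.0705, 0.017, 0.0075],
    [-0.0753, 0.0183, 0.01],
    [-0.08, 0.0195, 0.012],
    [-0.0826, 0.02, 0.012]
  ],
  "yaw": [0, 0, 0, 0, 0, 0, 0, 0, 0, 0]
}}

```text
clock: 30.2
ee_pos: [0.5708, 0.0504, 0.0351]
tcp_rot: [0.001, 0.12, 0.993, 0.0]
wrist_force: [1.7, -0.7, 7.2]
finger_gap: 0.0419
finger_force: 3.0
```

{"fn": "jog_arm", "kwargs": {
  "gripper": [0.05, 0.05, 0.05, 0.05, 0.05, 0.05, 0.05, 0.05],
  "translation": [
    [0, 0, 0],
    [0, 0, 0.1],
    [0.01, 0.04, 0.22],
    [0.02, 0.08, 0.36],
    [0.025, 0.14, 0.5],
    [0.025, 0.2, 0.63],
    [0.025, 0.2, 0.665],
    [0.025, 0.2, 0.665]
  ],
  "yaw": [0, 0, 0, 0, 0, 0, 0, 0]
}}

```text
clock: 31.2
ee_pos: [0.5799, 0.1303, 0.2999]
tcp_rot: [0.0, 0.12, 0.993, -0.0]
wrist_force: [0.3, 0.3, 0.2]
finger_gap: 0.0416
finger_force: 0.0
```

```bash
python3 -c "
from h import *
look('w7')"
```

```text
31.2 [0.5799 0.1303 0.2999] yaw 166.24 gap 0.0416 [ 0.18  0.08  1.71 -0.    1.36 -1.15]
[306, 46, 111, 39, 3530] 486.5 197.2 120 24 72.9 0.0321
[351, 135, 104, 63, 2755] 611.3 222.3 122 24 -80.5 0.0324
[202, 136, 105, 30, 2875] 550.7 56.2 121 25 77.0 0.0321
   -x slope|top|+x slope [63, 62, 65, 87, 86, 86, 54, 54, 59]
   -x slope|top|+x slope [78, 78, 77, 255, 255, 255, 131, 108, 119]
   -x slope|top|+x slope [77, 77, 78, 147, 146, 145, 216, 220, 211]
```

View pics/w7.png

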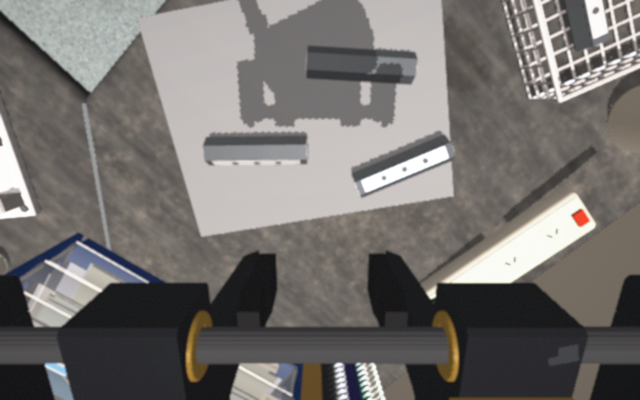

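B's indents now face +x (px 257,162), so one more -x roll puts them on top. A rolled once and shows only dark faces, so it rolls again.

{"fn": "jog_arm", "kwargs": {
  "gripper": [0.05, 0.05, 0.05, 0.05, 0.05, 0.05, 0.05, 0.05, 0.05, 0.05],
  "translation": [
    [-0.12, 0.07, -0.02],
    [-0.23, 0.14, -0.1],
    [-0.324, 0.195, -0.2],
    [-0.324, 0.195, -0.35],
    [-0.324, 0.195, -0.48],
    [-0.324, 0.195, -0.58],
    [-0.324, 0.195, -0.645],
    [-0.324, 0.195, -0.675],
    [-0.324, 0.195, -0.675],
    [-0.324, 0.195, -0.675]
  ],
  "yaw": [-0.009, -0.009, -0.009, -0.009, -0.009, -0.009, -0.009, -0.009, -0.009, -0.009]
}}

```text
clock: 32.5
ee_pos: [0.4512, 0.2085, 0.0306]
tcp_rot: [0.0, 0.148, 0.989, 0.0]
wrist_force: [0.6, 0.2, 0.8]
finger_gap: 0.0419
finger_force: 0.0
```

{"fn": "jog_arm", "kwargs": {
  "gripper": [0.05, 0.05, 0.05, 0.05, 0.05, 0.05, 0.05, 0.05, 0.05, 0.05],
  "translation": [
    [0.024, -0.0073, 0],
    [0.0335, -0.01, 0],
    [0.0406, -0.0124, 0],
    [0.048, -0.0146, 0.001],
    [0.055, -0.0168, 0.003],
    [0.062, -0.019, 0.005],
    [0.0693, -0.021, 0.0075],
    [0.0765, -0.0234, 0.01],
    [0.0837, -0.0256, 0.012],
    [0.091, -0.0277, 0.012]
  ],
  "yaw": [0, 0, 0, 0, 0, 0, 0, 0, 0, 0]
}}

```text
clock: 33.75
ee_pos: [0.4886, 0.1978, 0.0359]
tcp_rot: [0.001, 0.148, 0.989, 0.001]
wrist_force: [0.4, 0.5, 5.1]
finger_gap: 0.0419
finger_force: 2.2
```

{"fn": "jog_arm", "kwargs": {
  "gripper": [0.05, 0.05, 0.05, 0.05, 0.05, 0.05, 0.05, 0.05, 0.05, 0.05],
  "translation": [
    [0, 0, 0.1],
    [0.03, -0.03, 0.15],
    [0.11, -0.14, 0.15],
    [0.18, -0.26, 0.15],
    [0.23, -0.34, 0.15],
    [0.253, -0.374, 0.14],
    [0.253, -0.374, 0.09],
    [0.253, -0.374, 0.03],
    [0.253, -0.374, -0.01],
    [0.253, -0.374, -0.01]
  ],
  "yaw": [0, 0, 0.011, 0.011, 0.011, 0.011, 0.011, 0.011, 0.011, 0.011]
}}

```text
clock: 35.0
ee_pos: [0.5855, 0.0488, 0.0282]
tcp_rot: [-0.003, 0.113, 0.994, -0.0]
wrist_force: [-0.5, 0.6, -0.9]
finger_gap: 0.042
finger_force: 0.0
```

{"fn": "jog_arm", "kwargs": {
  "gripper": [0.05, 0.05, 0.05, 0.05, 0.05, 0.05, 0.05, 0.05, 0.05, 0.05],
  "translation": [
    [-0.024, 0.0056, 0],
    [-0.034, 0.008, 0],
    [-0.041, 0.0095, 0],
    [-0.0486, 0.011, 0.001],
    [-0.056, 0.013, 0.003],
    [-0.063, 0.0145, 0.005],
    [-0.0705, 0.016, 0.0075],
    [-0.0753, 0.0173, 0.01],
    [-0.08, 0.0185, 0.012],
    [-0.083, 0.019, 0.012]
  ],
  "yaw": [0, 0, 0, 0, 0, 0, 0, 0, 0, 0]
}}

```text
clock: 36.25
ee_pos: [0.5551, 0.0554, 0.0359]
tcp_rot: [0.0, 0.114, 0.994, 0.0]
wrist_force: [0.6, -0.3, 4.9]
finger_gap: 0.0418
finger_force: 2.4
```

{"fn": "jog_arm", "kwargs": {
  "gripper": [0.05, 0.05, 0.05, 0.05, 0.05, 0.05, 0.05, 0.05],
  "translation": [
    [0, 0, 0],
    [0, 0, 0.1],
    [0.01, 0.04, 0.22],
    [0.03, 0.1, 0.36],
    [0.05, 0.17, 0.5],
    [0.064, 0.237, 0.63],
    [0.064, 0.237, 0.665],
    [0.064, 0.237, 0.665]
  ],
  "yaw": [0, 0, 0, 0, 0, 0, 0, 0]
}}

```text
clock: 37.25
ee_pos: [0.5803, 0.1501, 0.3012]
tcp_rot: [-0.0, 0.114, 0.994, -0.0]
wrist_force: [-0.4, -0.9, -0.9]
finger_gap: 0.0422
finger_force: 0.0
```

```bash
python3 -c "
from h import *
look('w8')"
```

```text
37.25 [0.5803 0.1501 0.3012] yaw 166.96 gap 0.0422 [ 0.21  0.09  1.69 -0.    1.36 -1.13]
[289, 67, 109, 39, 3330] 502.5 192.1 121 24 72.6 0.0321
[185, 125, 106, 29, 2958] 533.9 60.0 120 23 76.9 0.0324
[335, 140, 103, 62, 2697] 611.6 222.0 121 24 -80.1 0.0323
   -x slope|top|+x slope [62, 61, 62, 87, 87, 86, 54, 54, 57]
   -x slope|top|+x slope [75, 76, 84, 255, 254, 254, 88, 94, 119]
   -x slope|top|+x slope [77, 77, 76, 255, 254, 255, 117, 102, 124]
```

B and C now have their bright flats up. A's must have been on the lower +x flat, so it needs two more +x rolls.

{"fn": "jog_arm", "kwargs": {
  "gripper": [0.05, 0.05, 0.05, 0.05, 0.05, 0.05, 0.05, 0.05, 0.05, 0.05],
  "translation": [
    [-0.12, 0.06, -0.02],
    [-0.22, 0.1, -0.1],
    [-0.285, 0.134, -0.2],
    [-0.285, 0.134, -0.35],
    [-0.285, 0.134, -0.48],
    [-0.285, 0.134, -0.58],
    [-0.285, 0.134, -0.645],
    [-0.285, 0.134, -0.677],
    [-0.285, 0.134, -0.677],
    [-0.285, 0.134, -0.677]
  ],
  "yaw": [-0.012, -0.012, -0.012, -0.012, -0.012, -0.012, -0.012, -0.012, -0.012, -0.012]
}}

```text
clock: 38.55
ee_pos: [0.4672, 0.2038, 0.0314]
tcp_rot: [0.0, 0.151, 0.988, 0.0]
wrist_force: [0.1, -0.6, 0.7]
finger_gap: 0.0418
finger_force: 0.0
```

{"fn": "jog_arm", "kwargs": {
  "gripper": [0.05, 0.05, 0.05, 0.05, 0.05, 0.05, 0.05, 0.05, 0.05, 0.05],
  "translation": [
    [0.024, -0.0073, 0],
    [0.0335, -0.01, 0],
    [0.0406, -0.0124, 0],
    [0.048, -0.0146, 0.001],
    [0.055, -0.0168, 0.003],
    [0.062, -0.019, 0.005],
    [0.0693, -0.021, 0.0075],
    [0.0765, -0.0234, 0.01],
    [0.0837, -0.0256, 0.012],
    [0.091, -0.0277, 0.012]
  ],
  "yaw": [0, 0, 0, 0, 0, 0, 0, 0, 0, 0]
}}

```text
clock: 39.8
ee_pos: [0.5037, 0.1928, 0.0359]
tcp_rot: [0.001, 0.151, 0.989, 0.0]
wrist_force: [0.4, 0.1, 1.6]
finger_gap: 0.0416
finger_force: 0.5
```

{"fn": "jog_arm", "kwargs": {
  "gripper": [0.05, 0.05, 0.05, 0.05, 0.05],
  "translation": [
    [0, 0, 0],
    [-0.025, 0.008, 0],
    [-0.05, 0.016, 0],
    [-0.05, 0.016, -0.012],
    [-0.05, 0.016, -0.012]
  ],
  "yaw": [0, 0, 0, 0, 0]
}}

```text
clock: 40.42
ee_pos: [0.4823, 0.1991, 0.0302]
tcp_rot: [-0.0, 0.151, 0.989, -0.0]
wrist_force: [0.6, 0.6, 0.5]
finger_gap: 0.0419
finger_force: 0.0
```

{"fn": "jog_arm", "kwargs": {
  "gripper": [0.05, 0.05, 0.05, 0.05, 0.05, 0.05, 0.05, 0.05, 0.05, 0.05],
  "translation": [
    [0.024, -0.0073, 0],
    [0.0335, -0.01, 0],
    [0.0406, -0.0124, 0],
    [0.048, -0.0146, 0.001],
    [0.055, -0.0168, 0.003],
    [0.062, -0.019, 0.005],
    [0.0693, -0.021, 0.0075],
    [0.0765, -0.0234, 0.01],
    [0.0837, -0.0256, 0.012],
    [0.091, -0.0277, 0.012]
  ],
  "yaw": [0, 0, 0, 0, 0, 0, 0, 0, 0, 0]
}}

```text
clock: 41.68
ee_pos: [0.5203, 0.1881, 0.036]
tcp_rot: [0.001, 0.151, 0.989, 0.0]
wrist_force: [0.1, 0.9, 3.9]
finger_gap: 0.0419
finger_force: 1.4
```

{"fn": "jog_arm", "kwargs": {
  "gripper": [0.05, 0.05, 0.05, 0.05, 0.05, 0.05, 0.05, 0.05],
  "translation": [
    [0, 0, 0],
    [0, 0, 0.1],
    [0.03, -0.02, 0.22],
    [0.07, -0.04, 0.36],
    [0.11, -0.07, 0.5],
    [0.153, -0.092, 0.63],
    [0.153, -0.092, 0.665],
    [0.153, -0.092, 0.665]
  ],
  "yaw": [0, 0, 0, 0, 0, 0, 0, 0]
}}

```text
clock: 42.68
ee_pos: [0.5803, 0.1513, 0.3013]
tcp_rot: [-0.0, 0.151, 0.989, 0.0]
wrist_force: [-0.6, -0.3, -0.6]
finger_gap: 0.0422
finger_force: 0.0
```

```bash
python3 -c "
from h import *
look('w9')"
```

```text
42.67 [0.5803 0.1513 0.3013] yaw 162.61 gap 0.0422 [ 0.21  0.09  1.69  0.    1.36 -1.05]
[283, 97, 106, 35, 3105] 533.9 182.7 121 24 70.3 0.0323
[183, 128, 106, 36, 2899] 533.3 60.1 121 24 76.7 0.0323
[335, 132, 102, 68, 2729] 611.5 222.2 121 24 -80.7 0.0323
   -x slope|top|+x slope [59, 59, 59, 209, 210, 192, 60, 80, 102]
   -x slope|top|+x slope [75, 75, 73, 255, 254, 255, 92, 87, 102]
   -x slope|top|+x slope [76, 75, 75, 255, 254, 255, 106, 102, 122]
```

View pics/w9.png

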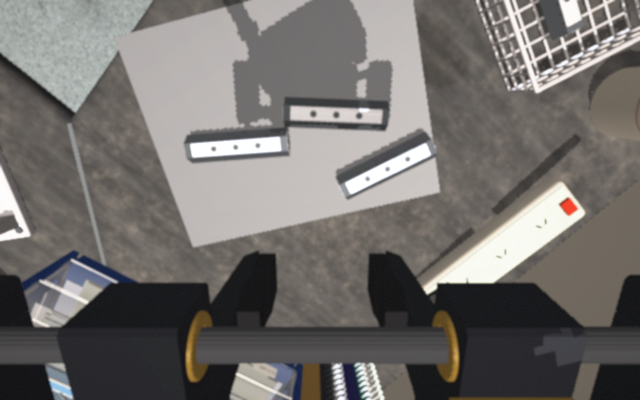

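All three bars now have their indents up: A at px (337,115), B at (237,147), C at (388,167). I'll take B, which has clear space around it, to the block.

{"fn": "jog_arm", "kwargs": {
  "gripper": [-0.3, -0.3, -0.3, -0.3, -0.3, -0.3, -0.3, -0.3, -0.3, -0.3],
  "translation": [
    [-0.03, -0.06, 0],
    [-0.06, -0.12, 0],
    [-0.09, -0.18, 0],
    [-0.1175, -0.228, -0.05],
    [-0.1175, -0.228, -0.12],
    [-0.1175, -0.228, -0.2],
    [-0.1175, -0.228, -0.28],
    [-0.1175, -0.228, -0.36],
    [-0.1175, -0.228, -0.4],
    [-0.1175, -0.228, -0.4]
  ],
  "yaw": [-0.027, -0.054, -0.081, -0.108, -0.135, -0.162, -0.189, -0.216, -0.2386, -0.2386]
}}

```text
clock: 43.98
ee_pos: [0.5294, 0.0602, 0.1369]
tcp_rot: [-0.003, 0.783, 0.621, -0.004]
wrist_force: [-0.2, 0.6, -0.1]
finger_gap: 0.0575
finger_force: 0.0
```

{"fn": "jog_arm", "kwargs": {
  "gripper": [-0.3, -0.3, -0.3, -0.3, -0.3, 1, 1, 1, 1, 1],
  "translation": [
    [0, 0, -0.13],
    [0, 0, -0.25],
    [0, 0, -0.31],
    [0, 0, -0.336],
    [0, 0, -0.336],
    [0, 0, -0.336],
    [0, 0, -0.336],
    [0, 0, -0.336],
    [0, 0, -0.336],
    [0, 0, -0.336]
  ],
  "yaw": [0, 0, 0, 0, 0, 0, 0, 0, 0, 0],
  "force": 30
}}

```text
clock: 45.22
ee_pos: [0.534, 0.0602, 0.0083]
tcp_rot: [0.0, 0.784, 0.621, 0.0]
wrist_force: [-2.7, 0.9, 6.5]
finger_gap: 0.0328
finger_force: 30.0
```

{"fn": "jog_arm", "kwargs": {
  "gripper": [1, 1, 1, 1, 1, 1],
  "translation": [
    [0, 0, 0],
    [0, 0, 0.02],
    [0, 0, 0.06],
    [0, 0, 0.14],
    [0, 0, 0.25],
    [0, 0, 0.3]
  ],
  "yaw": [0, 0, 0, 0, 0, 0]
}}

```text
clock: 45.98
ee_pos: [0.5354, 0.0601, 0.1311]
tcp_rot: [0.002, 0.784, 0.621, 0.002]
wrist_force: [0.7, 0.6, -2.3]
finger_gap: 0.0329
finger_force: 30.0
```

Run:
```python
from h import *
s=ctrl.observe(); print(s['clock'],s['ee_pos'].round(4),np.degrees(2*np.arctan2(s['tcp_rot'][2],s['tcp_rot'][1])),s['finger_gap'])
img,d,c,M=shot('wrist'); W=world(d,c,M)
cv2.imwrite('pics/w10.png',img)
for r in ctrl.trace('wrist','bar_b_mid'):
    m=r['mask']&(d>0); print(r['p'],np.round(r['rect']),np.median(W[m],0).round(3) if m.any() else '')
```

```text
45.975 [0.5354 0.0601 0.1311] 76.72227878140781 0.032946176547258066
0.91 [244.   0. 304. 124.] [0.528 0.163 0.032]
```

View pics/w10.png

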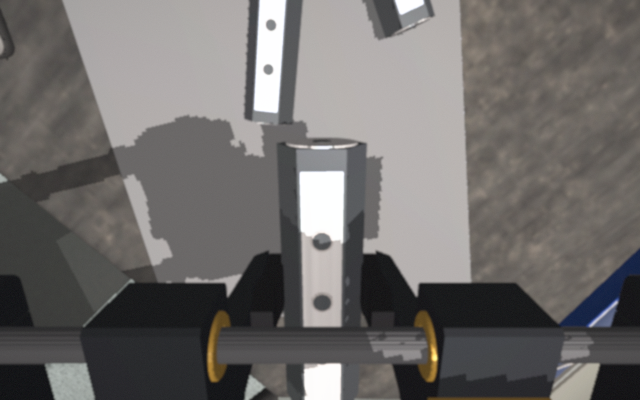

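{"fn": "jog_arm", "kwargs": {
  "gripper": [1, 1, 1, 1, 1, 1, 1, 1, 1, 1],
  "translation": [
    [-0.07, -0.02, 0.05],
    [-0.15, -0.06, 0.1],
    [-0.23, -0.11, 0.15],
    [-0.3, -0.17, 0.18],
    [-0.33, -0.26, 0.18],
    [-0.33, -0.36, 0.18],
    [-0.33, -0.46, 0.18],
    [-0.32, -0.56, 0.18],
    [-0.29, -0.65, 0.18],
    [-0.25, -0.72, 0.18]
  ],
  "yaw": [0.027, 0.054, 0.081, 0.108, 0.135, 0.162, 0.189, 0.216, 0.243, 0.2633]
}}

```text
clock: 47.32
ee_pos: [0.4328, -0.2292, 0.198]
tcp_rot: [-0.001, 0.072, 0.997, 0.0]
wrist_force: [0.3, 0.6, -2.6]
finger_gap: 0.0328
finger_force: 30.0
```

{"fn": "jog_arm", "kwargs": {
  "gripper": [1, 1, 1, 1, 1],
  "translation": [
    [0.08, -0.065, 0],
    [0.155, -0.1275, 0],
    [0.155, -0.1275, -0.1],
    [0.155, -0.1275, -0.15],
    [0.155, -0.1275, -0.15]
  ],
  "yaw": [0, 0, 0, 0, 0]
}}

```text
clock: 47.95
ee_pos: [0.4931, -0.2774, 0.136]
tcp_rot: [-0.003, 0.074, 0.997, 0.002]
wrist_force: [0.2, -0.2, -1.6]
finger_gap: 0.0329
finger_force: 30.0
```

Run:
```python
from h import *
s=ctrl.observe(); print(s['clock'],s['ee_pos'].round(4),np.degrees(2*np.arctan2(s['tcp_rot'][2],s['tcp_rot'][1])),s['finger_gap'])
img,d,c,M=shot('wrist'); W=world(d,c,M); cv2.imwrite('pics/w11.png',img)
ax=np.array([.989,-.148]); ay=np.array([.148,.989]); S=np.array([.496,-.279])
P=W[(d>0)]; q=np.c_[(P[:,:2]-S)@ax,(P[:,:2]-S)@ay,P[:,2]]
zb=s['ee_pos'][2]+.011
b=q[(abs(q[:,0])<.075)&(abs(q[:,1])<.03)&(abs(q[:,2]-zb)<.022)]
if len(b): print('held bar',len(b),b.min(0).round(4),b.max(0).round(4),'ang',np.polyfit(b[:,0],b[:,1],1).round(4),'topz',np.percentile(b[:,2],90))
v=q[(q[:,2]>.043)&(q[:,2]<.052)&(abs(q[:,1])>.022)&(abs(q[:,1])<.045)&(abs(q[:,0])<.06)]
for k in(-1,1):
    w=v[v[:,0]*k>0]
    if len(w): print('vee',len(w),np.percentile(w[:,0],[2,98]).round(4),np.percentile(w[:,1],[2,98]).round(4))
```

```text
47.95 [ 0.4931 -0.2774  0.136 ] 171.5175952980282 0.032888318214041326
held bar 21460 [-0.0625 -0.03    0.1322] [0.0596 0.03   0.169 ] ang [0.0008 0.0007] topz 0.16095407540523113
vee 55 [-0.0455 -0.0292] [-0.0308 -0.0292]
vee 7 [0.0295 0.0311] [-0.0308 -0.0292]
```

View pics/w11.png

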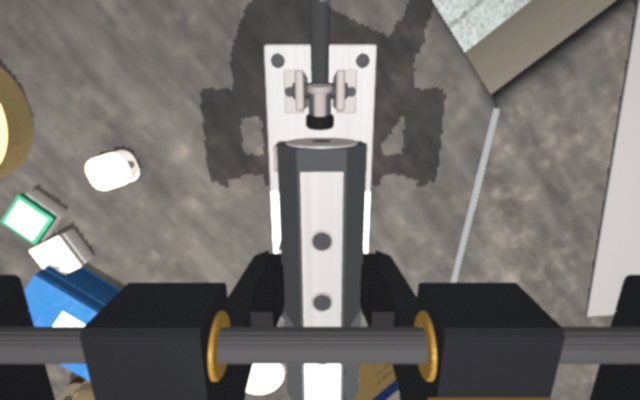

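The wrist view shows the held bar, indents up, lined up over the white block, with its lever-side end at px (320,143) and the open lever's foot beyond it at (320,120). Lowering it to just inside the vees.

{"fn": "jog_arm", "kwargs": {
  "gripper": [1, 1, 1, 1, 1, 1],
  "translation": [
    [0, 0, 0],
    [0, 0, -0.1],
    [0, 0, -0.18],
    [0, 0, -0.22],
    [0, 0, -0.23],
    [0, 0, -0.23]
  ],
  "yaw": [0, 0, 0, 0, 0, 0]
}}

```text
clock: 48.75
ee_pos: [0.4965, -0.2795, 0.0484]
tcp_rot: [0.001, 0.074, 0.997, -0.0]
wrist_force: [0.5, -0.1, -1.9]
finger_gap: 0.033
finger_force: 30.0
```

{"fn": "jog_arm", "kwargs": {
  "gripper": [1, 1, 1, 1, 1, 1],
  "translation": [
    [0, 0, -0.015],
    [0, 0, -0.03],
    [0, 0, -0.04],
    [0, 0, -0.046],
    [0, 0, -0.046],
    [0, 0, -0.046]
  ],
  "yaw": [0, 0, 0, 0, 0, 0]
}}

```text
clock: 49.5
ee_pos: [0.4955, -0.2788, 0.0302]
tcp_rot: [-0.0, 0.074, 0.997, 0.0]
wrist_force: [-4.3, 3.4, 8.8]
finger_gap: 0.0328
finger_force: 30.0
```

{"fn": "jog_arm", "kwargs": {
  "gripper": [0.1, -0.3, -0.3, -0.3, -0.3, -0.3, -0.3, -0.3, -0.3, -0.3],
  "translation": [
    [0, 0, 0],
    [0, 0, 0],
    [0, 0, 0],
    [0, 0, 0],
    [0, 0, 0.05],
    [0, 0, 0.15],
    [0, 0, 0.28],
    [-0.05, 0, 0.42],
    [-0.1, 0, 0.5],
    [-0.1, 0, 0.5]
  ],
  "yaw": [0, 0, 0, 0, 0, 0, 0, 0, 0, 0]
}}

```text
clock: 50.75
ee_pos: [0.4565, -0.2802, 0.2324]
tcp_rot: [0.003, 0.074, 0.997, -0.002]
wrist_force: [0.1, -0.3, -0.0]
finger_gap: 0.0577
finger_force: 0.0
```

Run:
```python
from h import *
s=ctrl.observe(); print(s['clock'],s['ee_pos'].round(4),np.degrees(2*np.arctan2(s['tcp_rot'][2],s['tcp_rot'][1])),s['joint_positions'].round(2))
img,d,c,M=shot('wrist'); W=world(d,c,M); cv2.imwrite('pics/w12.png',img)
ax=np.array([.989,-.148]); ay=np.array([.148,.989]); S=np.array([.496,-.279])
P=W[(d>0)&(abs(W[...,0]-.45)<.2)]; q=np.c_[(P[:,:2]-S)@ax,(P[:,:2]-S)@ay,P[:,2]]
b=q[(abs(q[:,0])<.066)&(abs(q[:,1])<.013)&(abs(q[:,2]-.054)<.008)]
print('bar',np.percentile(b,0.5,axis=0).round(4),np.percentile(b,99.5,axis=0).round(4),'ang',np.polyfit(b[:,0],b[:,1],1).round(4),np.median(b[:,2]), 'tilt y',np.polyfit(b[:,1],b[:,2],1).round(3),'tilt x',np.polyfit(b[:,0],b[:,2],1).round(3))
t=q[(q[:,0]<-.11)&(q[:,0]>-.19)&(q[:,2]>.08)&(q[:,2]<.13)&(abs(q[:,1])<.07)]
print('T',t.min(0).round(3),t.max(0).round(3),np.median(t,0).round(3))
```

```text
50.75 [ 0.4565 -0.2802  0.2324] 171.4630092314858 [-0.6  -0.    1.91 -0.    1.22 -2.02]
bar [-0.0588 -0.0127  0.0465] [0.0604 0.0128 0.0564] ang [-0.0012 -0.0002] 0.05411774334928976 tilt y [-0.028  0.053] tilt x [0.001 0.053]
T [-0.155 -0.052  0.086] [-0.11   0.051  0.119] [-0.146 -0.     0.115]
```

View pics/w12.png

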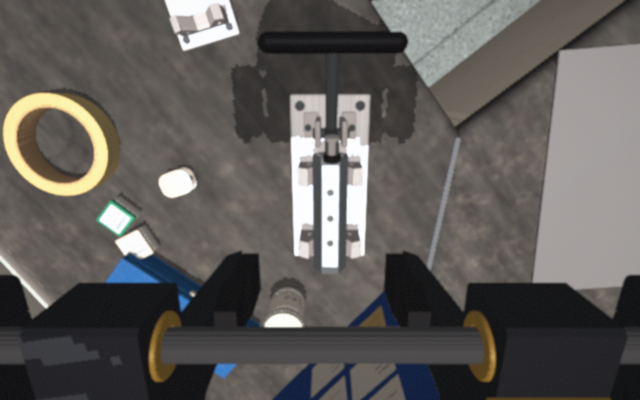

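The new bar sits in the vees, indents up, at px (330,215): 0.8 mm off along the seat and level. The T-handle is at (333,42), still fully open. Now I'll grip the T again and swing it shut.

{"fn": "jog_arm", "kwargs": {
  "gripper": [0.15, 0.15, 0.15, 0.15, 0.15, 0.15, 0.15, 0.15, 0.15, 0.15],
  "translation": [
    [-0.05, 0.02, 0],
    [-0.1, 0.04, 0],
    [-0.15, 0.06, 0],
    [-0.2, 0.08, 0],
    [-0.24, 0.1, 0],
    [-0.263, 0.119, 0],
    [-0.263, 0.119, 0],
    [-0.263, 0.119, 0],
    [-0.263, 0.119, 0],
    [-0.263, 0.119, 0]
  ],
  "yaw": [-0.027, -0.054, -0.081, -0.108, -0.135, -0.162, -0.189, -0.216, -0.243, -0.25]
}}

```text
clock: 52.05
ee_pos: [0.3499, -0.2306, 0.2263]
tcp_rot: [-0.002, 0.758, 0.652, -0.0]
wrist_force: [0.6, 0.5, -0.4]
finger_gap: 0.0373
finger_force: 0.0
```

{"fn": "jog_arm", "kwargs": {
  "gripper": [0.15, 0.15, 0.15, 0.15, 0.15, 0.15, 1, 1, 1, 1],
  "translation": [
    [0, 0, -0.1],
    [0, 0, -0.2],
    [0, 0, -0.29],
    [0, 0, -0.34],
    [0, 0, -0.355],
    [0, 0, -0.355],
    [0, 0, -0.355],
    [0, 0, -0.355],
    [0, 0, -0.355],
    [0, 0, -0.355]
  ],
  "yaw": [0, 0, 0, 0, 0, 0, 0, 0, 0, 0],
  "force": 15
}}

```text
clock: 53.3
ee_pos: [0.3514, -0.2319, 0.0876]
tcp_rot: [0.001, 0.758, 0.653, 0.001]
wrist_force: [3.6, 0.3, 0.3]
finger_gap: 0.0119
finger_force: 14.8
```

{"fn": "jog_arm", "kwargs": {
  "gripper": [1, 1],
  "translation": [
    [0, 0, 0],
    [0, 0, 0]
  ],
  "yaw": [0, 0]
}}

```text
clock: 53.55
ee_pos: [0.3513, -0.2319, 0.0873]
tcp_rot: [0.001, 0.758, 0.653, 0.0]
wrist_force: [4.2, -0.3, -0.9]
finger_gap: 0.0117
finger_force: 14.8
```

{"fn": "jog_arm", "kwargs": {
  "gripper": [1, 1, 1, 1, 1, 1, 1, 1, 1, 1],
  "translation": [
    [0.021, -0.003, 0.0275],
    [0.047, -0.007, 0.051],
    [0.076, -0.0115, 0.07],
    [0.108, -0.016, 0.083],
    [0.142, -0.021, 0.09],
    [0.176, -0.0265, 0.092],
    [0.211, -0.0315, 0.087],
    [0.2435, -0.0365, 0.0765],
    [0.25, -0.0375, 0.0735],
    [0.25, -0.0375, 0.0735]
  ],
  "yaw": [0, 0, 0, 0, 0, 0, 0, 0, 0, 0]
}}

```text
clock: 54.8
ee_pos: [0.4472, -0.2453, 0.114]
tcp_rot: [-0.003, 0.757, 0.653, -0.002]
wrist_force: [-4.2, -0.9, -6.6]
finger_gap: 0.0106
finger_force: 15.3
```

{"fn": "jog_arm", "kwargs": {
  "gripper": [1, 1, 1, 1],
  "translation": [
    [0.007, -0.001, 0],
    [0.012, -0.002, 0],
    [0.015, -0.002, 0],
    [0.015, -0.002, 0]
  ],
  "yaw": [0, 0, 0, 0]
}}

```text
clock: 55.3
ee_pos: [0.4489, -0.2455, 0.1135]
tcp_rot: [-0.007, 0.757, 0.653, -0.005]
wrist_force: [-18.1, -1.1, 1.9]
finger_gap: 0.0109
finger_force: 14.9
```

{"fn": "jog_arm", "kwargs": {
  "gripper": [0.3, 0.1, 0.1, 0.1, 0.1, 0.1, 0.1, 0.1, 0.1],
  "translation": [
    [0.008, -0.001, 0],
    [0.006, -0.001, 0],
    [0.006, -0.001, 0],
    [0.006, -0.001, 0],
    [0.006, -0.001, 0.1],
    [0, -0.02, 0.22],
    [-0.03, -0.07, 0.34],
    [-0.03, -0.07, 0.42],
    [-0.03, -0.07, 0.42]
  ],
  "yaw": [0, 0, 0, 0, 0, 0, 0, 0, 0]
}}

```text
clock: 56.42
ee_pos: [0.4464, -0.2766, 0.2885]
tcp_rot: [0.004, 0.758, 0.653, 0.001]
wrist_force: [0.8, -0.8, 0.3]
finger_gap: 0.0393
finger_force: 0.0
```

```bash
cat > chk.py <<'E'
from h import *
s=ctrl.observe(); print(s['clock'],s['ee_pos'].round(4))
img,d,c,M=shot('wrist'); W=world(d,c,M); cv2.imwrite('pics/w13.png',img)
ax=np.array([.989,-.148]); ay=np.array([.148,.989]); S=np.array([.496,-.279])
P=W[(d>0)&(abs(W[...,0]-.45)<.2)]; q=np.c_[(P[:,:2]-S)@ax,(P[:,:2]-S)@ay,P[:,2]]
b=q[(abs(q[:,0])<.066)&(abs(q[:,1])<.013)&(abs(q[:,2]-.054)<.008)]
print('bar',np.percentile(b,0.5,axis=0).round(4),np.percentile(b,99.5,axis=0).round(4),np.median(b[:,2]))
t=q[(q[:,2]>.138)&(q[:,2]<.16)&(abs(q[:,1])<.06)&(abs(q[:,0]+.05)<.04)]
print('T',len(t),t.min(0).round(4),t.max(0).round(4),np.median(t,0).round(4),(t[:,0].min()+t[:,0].max())/2)
top,dt,ct,Mt=shot('top'); Wt=world(dt,ct,Mt)
for n in('basket','calculator','jar','bar_a_mid'):
    for r in ctrl.trace('top',n):
        m=r['mask']&(dt>0); print(n,round(r['p'],2),np.round(r['rect']),np.median(Wt[m],0).round(3))
o=np.zeros((400,800,3),np.uint8); o[:250,:400]=cv2.resize(img,(400,250)); o[:280,400:]=cv2.resize(top[110:290,160:417],(400,280),interpolation=cv2.INTER_CUBIC)
cv2.imwrite('pics/c13.png',o)
E
python3 chk.py
```

```text
56.425 [ 0.4464 -0.2766  0.2885]
bar [-0.0419 -0.0119  0.0467] [0.0597 0.0125 0.0601] 0.05415366827089188
T 1894 [-0.0579 -0.0513  0.1389] [-0.0443  0.0515  0.1474] [-0.051   0.0047  0.1447] -0.05109932759216806
basket 0.75 [175. 161. 223. 222.] [0.463 0.467 0.023]
calculator 0.75 [236. 223. 259. 256.] [0.29  0.252 0.011]
jar 0.55 [401. 154. 409. 161.] [ 0.604 -0.33   0.025]
bar_a_mid 0.78 [384. 169. 402. 202.] [ 0.514 -0.275  0.052]
bar_a_mid 0.47 [377. 170. 403. 216.] [ 0.485 -0.248  0.014]
```

View pics/c13.png

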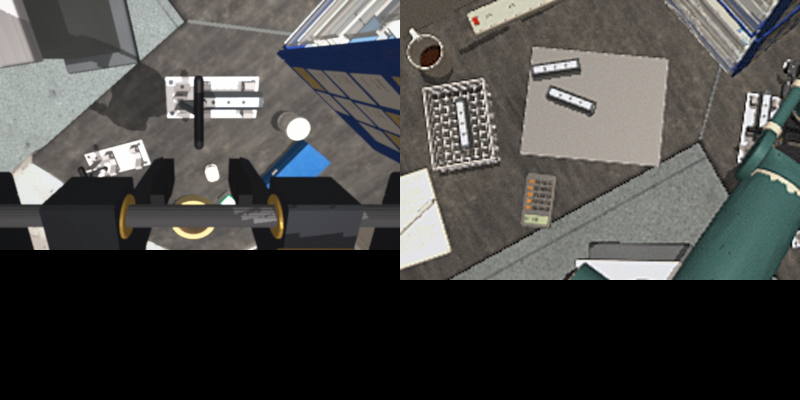

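The T-handle measures at block x -51.1 mm, which is exactly shut, and the bar is still seated. Both remaining bars lie indents up on the mat, the read bar is in the basket, and the calculator and jar have not been moved.

```bash
python3 -c "
from rig import ctrl
print(ctrl.job_done())"
```

```text
the job is handed in; nothing more can be done
None
```

The job is handed in: the read bar is in the basket, one waiting bar is clamped in the vees with its indents up, and the other two lie on the mat with theirs up; no verdict came back.

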